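Park the rotor key and click the centrifuge cover shut

ROBOT

A 6-joint arm with a two-finger parallel gripper is mounted at the origin on the work surface. World frame = base frame: x ahead of the robot, y to its left, z up, the work surface at z = 0. Lengths are in mm, angles in degrees, forces in N, time in s.
With the tool pointing down it reaches from about 350 to 850 mm from the base axis. Payload 8.1 kg.
Tool frame: the origin (TCP) lies midway between the tips of the shut fingers; the grasp point (between the pads) lies 19 mm behind it; z points along the fingers, y is the direction in which the jaws open and shut (so a half turn about z gives the same grasp; the last joint's range is limited). The gripper opens to 85 mm and grips with 20 to 120 N. Pads are 22 mm wide; open, the fingers measure 114 mm over their backs; the gripper's body (76 mm by 85 mm) begins 54 mm behind the grasp point. The pads swing forward as they close: fully open they stand 13 mm farther back than shut.
Start: joints at [-4.893, 7.471, 85.268, -0, 87.261, -4.893], TCP at [600.004, 0.022, 199.792] pointing down, gripper open.
Joint ranges: [-169.43, 169.43], [-51.17, 129.36], [1.28, 143.12], [-76.62, 256.62], [0, 156.53], [-152.29, 152.29]. Speed limits (degrees/s): [136.94, 136.94, 159.86, 180, 180, 180].

INTERFACE

Orientations are given as [roll, pitch, yaw] about the fixed x, y, z axes, in that order (R = Rz(yaw) Ry(pitch) Rx(roll)).
In Python, from bench import r gives the robot as it stands.
- The arm moves only by the tool carry_out, never from a script. Its argument "increments" is a list of rows, each a list of 3 entries, a list of its own where there are three numbers: the shift along the tool's x, y, z in m, then the turn, a rotation vector about the tool's x, y, z in rad, then the closure, from 0 (fully open) to 1 (shut). A call has 1 to 12 rows; each row shifts and turns the pose as measured when the row begins, along the tool's axes as they then stand; what a row does not reach is not made up. A row lasts 1/10 s, in which the tool goes at most 50 mm and 8.59 degrees, less where a joint would pass 70% of its speed; a pose out of reach is approached as far as the arm can. A call with a gripper value outside its range is refused whole. The fingers move at their own pace and stop on an object; "newtons" is the grip in N (left out, the last holds). Time passes only in rows, so rows that do not move let the fingers close. It gives the time, the measured TCP pose, the force and the opening at its end, in the units of the state.
- r.sense(): the state, without advancing time (a new reading comes with each control period).
- r.snapshot(name): name is "scene" or "side" or "wrist"; returns a dict with "image" (384x512x3 uint8, blue, green, red), "vertical_fov" (degrees; the focal length in pixels is half the picture's height over the tangent of half this angle, whatever the lens; pixels are square), "cx", "cy" (the principal point, pixels), "rvec" (rotation vector, rad) and "tvec" (3), from world to camera coordinates, as OpenCV has them. Camera axes: x right, y down, z forward; pixel columns grow to the right and rows downward; lengths in mm; the calibration is good to about 2 mm. The wrist camera is an equidistant fisheye: a pixel r from the principal point sees the ray r / f radians off the axis. A picture is of the moment at which its call begins. There is no depth.
- r.hand_in(): hands the job in, once; it reports no verdict.
The state is a dict: "time": time; "joint_pos": joint angles; "qd": joint speeds; "joint_efforts": joint torques, N m; "tool_pos": TCP position; "tcp_rot": TCP orientation; "ft_force": force on the tool from outside, world axes, zero at the start; "wrist_torque": the same for the moment, N m; "finger_gap": finger opening in mm.
Only numpy, scipy, OpenCV 4.12 (cv2) and the standard library are available. Lean on these libraries where they do the work, as an engineer would, in place of code of your own. Each camera call takes 0.05 s, during which the arm holds its last target.

TASK

Make the bench centrifuge ready to spin: lift the red T-handled key out of the rotor and drop it stem first through the blue ring of the key holder so that it hangs there upright by its handle. Then swing the sprung cover over and press it down firmly but gently until its catch clicks and holds it shut by itself. Leave the other things on the bench alone.

Things in the scene. Friction and masses are not known exactly. Their poses are not given: they have to be found in the camera images.
- centrifuge: Cream compact centrifuge, fixed, 210 mm deep (x), 190 mm wide (y), 120 mm high, origin at the centre of its underside. Its -x points to its front (control panel, catch slot), +x to its back, where the cover is hinged; z up. A round bowl 150 mm across in its top holds the rotor. Its front faces the robot's right. More than 30 N of push on the machine or its cover damages it.
- cover (a joint): Cover angle in rad: 0 shut, 1.57 upright, starts open about upright or a little past it. A spring lifts the cover: let go anywhere before the catch has taken it, it swings up again to about 1.6. Swinging it over takes 1 to 4 N at 170 mm from the hinge. Caught, it stays by itself, at some reading between -0.01 and 0.115, which differs from start to start; it stops dead 1 to 2 mm deeper.
- cover_hinge (a point): Middle of the cover's hinge line at the back of the centrifuge, 100 mm behind its centre, 127 mm above its underside; axes as centrifuge (hinge line along y). It lies in the mid-plane of the cover: a flat plate 12 mm thick, white frame, clear window, 180 mm wide, reaching 205 mm from the hinge to its front edge, plus a blue tab 70 mm wide out to 226 mm.
- catch_slot (a point): Dark slot in the top of the front wall, 92 mm in front of the centrifuge's centre, 120 mm above its underside; axes as centrifuge. A steel fin under the cover's front edge enters it and snaps past a hidden spring catch: the push at the front rises to some 10 to 17 N, then drops: caught. The catch, with two small rubber bumpers beside it and its stop, is set up to 20 mm higher or lower each time.
- press_tab (a point): Middle of the blue tab on the front edge of the cover, on its outer face (upper face when shut), 215 mm from the hinge line; it moves with the cover. Its z points out of the outer face (up when shut, backwards and away from the bowl when open), its x from the front edge to the hinge.
- rotor_socket (a point): Mouth of the socket in the middle of the rotor, 112 mm above the underside of the centrifuge; 14 mm bore, 22 mm deep, in which the key stands at the start.
- key: Loose T-handled rotor key, 120 g, origin at the foot of its stem, z along the stem up to the handle: a steel stem 12 mm in diameter and 100 mm long, topped by a red flat handle 70 mm long (its x), 14 mm thick (its y) and 36 mm tall (from 100 to 136 mm above the foot). It starts upright in the rotor socket, foot 90 mm above the underside of the centrifuge.
- key_handle (a point): Centre of the key's red handle, 118 mm above the foot of the stem, 18 mm below the top of the handle; axes as key.
- ring_mouth (a point): Centre of the upper rim of the blue ring of the key holder, 125 mm above the bench; the ring lies level, fixed, 44 mm outside, 22 mm inside, 12 mm high, open below down to a base plate 12 mm thick on the bench. Hanging home, the key's handle rests on the rim, so key_handle is 18 mm above this point. Its +x points to its post (55 mm from the centre, no higher than the rim).
- tube_rack: Bystander: white rack of capped tubes, 60 x 150 x 81 mm, loose, origin under its centre.
- stain_bottle: Bystander: amber bottle, 56 mm across, 110 mm high, loose, origin under its centre.
- sample_jar: Bystander: clear jar with yellow cap, 60 mm across, 65 mm high, loose, origin under its centre.
- slide_box: Bystander: blue slide box, 102 x 87 x 34 mm, loose, origin under its centre.
- petri_dishes: Bystander: stack of dishes, 90 mm across, 28 mm high, loose, origin under its centre.
- reflex_hammer: Bystander: small black reflex hammer lying on the bench, 200 mm long, loose.

How it is judged (in metres and radians):
On the way, in this order (a step that is already met when the one before it is completed fails the run):
1. the key hangs released and upright in the ring (horizontal distance between key and ring_mouth below 0.012 m and angle between key's own z axis and vertical below 0.2 rad and z of key_handle in the frame of ring_mouth between 0.008 and 0.026 m and contact force between the fingers and key below 0.1 N and linear speed of key below 0.03 m/s), for 0.2 s.
2. the cover is held shut by its catch, untouched (value of joint cover below 0.14 rad and contact force between the fingers and centrifuge below 0.1 N and velocity of joint cover between -0.1 and 0.1 rad/s), for 0.3 s.
At the end, for the whole second after the job is handed in: The key hangs at rest in the ring, within 12 mm of its centre and 0.2 rad of upright, its handle resting on the rim (handle centre 8 to 26 mm above it); the cover, untouched, stays shut (below 0.14 rad) (all of step 1 and all of step 2).
It fails at once if the cover or machine is pushed with more than 30 N (contact force between any of the fingers, the arm and centrifuge above 30 N).
It fails at once if another thing on the bench is shifted by more than 30 mm (distance of any of tube_rack, stain_bottle, sample_jar, slide_box, petri_dishes, reflex_hammer from where it was at the start of the episode above 0.03 m).
It also fails if it takes over 67 s, if anything falls off the work surface, if the arm or the gripper's body presses on something with over 40 N, if the wrist force passes 120 N, or if a joint passes its speed limit or range.

## Working session

There is one attempt and no reset: what is moved stays moved. The work goes in short steps, Python scripts to look and compute and a tool call to move; the robot and the scene stay as the last step left them, time stands still between calls to the robot, and variables do not carry over. Pictures are saved under pics/ and viewed, and the job is handed in when it is done.

Besides the shell and the picture viewer there is one more tool, called after ">>>" as name(argument=value, ...) on one line, values as JSON. carry_out: Moves the arm, as the interface text tells. Its arguments: {"type":"object","properties":{"increments":{"type":"array"},"newtons":{"type":"number"}},"required":["increments"]}

```bash
ls; mkdir -p pics; cat > h.py <<'E'
import numpy as np, cv2
from bench import r
def snap(n,f):
    s=r.snapshot(n); cv2.imwrite(f'pics/{f}.png',s['image'])
    import pickle; pickle.dump(s,open(f'pics/{f}.pkl','wb')); return s
def load(f):
    import pickle; return pickle.load(open(f'pics/{f}.pkl','rb'))
def cam(s):
    R=cv2.Rodrigues(np.array(s['rvec'],float))[0]; t=np.array(s['tvec'],float).ravel()
    f=s['image'].shape[0]/2/np.tan(np.radians(s['vertical_fov'])/2)
    return R,t,f
def ray(s,u,v,fish=False):
    R,t,f=cam(s); x=u-s['cx'];y=v-s['cy']
    if fish:
        rr=np.hypot(x,y);th=rr/f; d=np.array([x/rr*np.sin(th),y/rr*np.sin(th),np.cos(th)])
    else: d=np.array([x/f,y/f,1])
    d=R.T@d; return -R.T@t, d/np.linalg.norm(d)
def atz(s,u,v,z,fish=False):
    c,d=ray(s,u,v,fish); return c+d*(z-c[2])/d[2]
def tri(*rs):
    A=0;b=0
    for c,d in rs:
        P=np.eye(3)-np.outer(d,d);A=A+P;b=b+P@c
    X=np.linalg.solve(A,b); return X,[np.linalg.norm((np.eye(3)-np.outer(d,d))@(X-c)) for c,d in rs]
def proj(s,X,fish=False):
    R,t,f=cam(s);p=R@np.array(X,float)+t
    if fish:
        th=np.arctan2(np.hypot(p[0],p[1]),p[2]);ph=np.arctan2(p[1],p[0]);return s['cx']+f*th*np.cos(ph),s['cy']+f*th*np.sin(ph)
    return s['cx']+f*p[0]/p[2],s['cy']+f*p[1]/p[2]
E
python3 - <<'E'
from h import *
for n in('scene','side','wrist'):
    s=snap(n,n+'0');R,t,f=cam(s);print(n,f,s['cx'],s['cy'],-R.T@t,R[2])
    cv2.imwrite(f'pics/{n}0b.png',cv2.resize(s['image'],(800,600),interpolation=cv2.INTER_CUBIC))
print(r.sense())
E
```

```text
pics
scene 451.852232407353 261.25300362289886 195.004383104443 [1268.67631661 -842.30094542 1282.42648435] [-0.45490951  0.51578449 -0.72596397]
side 448.488845121778 246.32493685087155 192.350071688175 [ 487.52807877  914.52942099 1307.98846989] [ 0.06219691 -0.62201811 -0.78052867]
wrist 297.3186396354542 254.031586240176 188.48623987350615 [599.20079834  74.51444238 373.01519994] [-0.0024037  -0.28951157 -0.9571715 ]
{'time': 0.15, 'joint_pos': array([-4.89296201e+00,  7.50348515e+00,  8.53149997e+01, -1.09845850e-03,
        8.72638553e+01, -4.89374280e+00]), 'qd': array([-0.04696966, -0.04231102, -0.22619828, -0.01031657, -0.03848516,
       -0.05537872]), 'joint_efforts': array([ 1.01583330e-03, -5.70061326e+01, -5.01160097e+01, -1.39109225e-04,
        9.69119486e-03, -7.10949371e-05]), 'tool_pos': array([5.99521148e+02, 5.67399194e-02, 1.99002505e+02]), 'tcp_rot': array([-1.79917866e+02, -5.93115299e-03,  9.00008298e+01]), 'ft_force': array([ 0.26387706,  0.25619506, -0.37866713]), 'wrist_torque': array([-0.02012618, -0.03872943,  0.00829246]), 'finger_gap': 85.63023252137724}
```

```bash
sleep 1
```

```text
(no output)
```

View pics/scene0b.png

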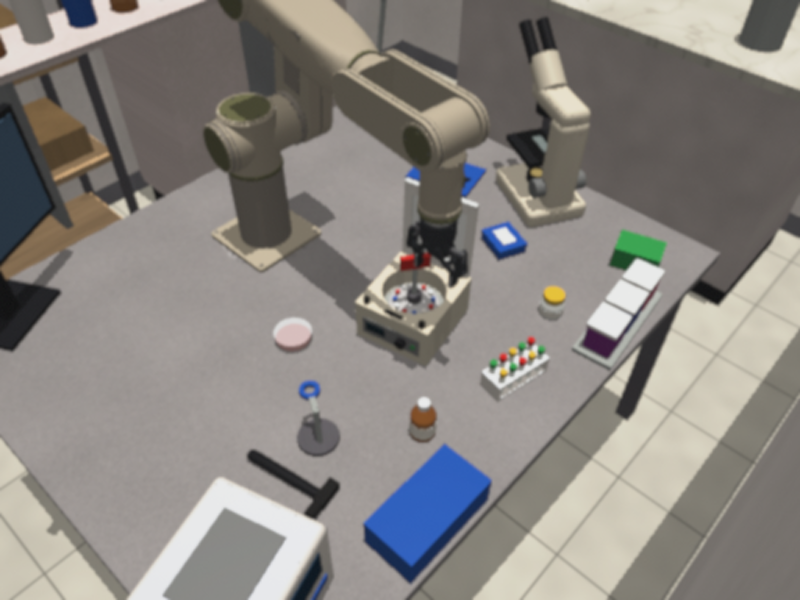

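View pics/side0b.png

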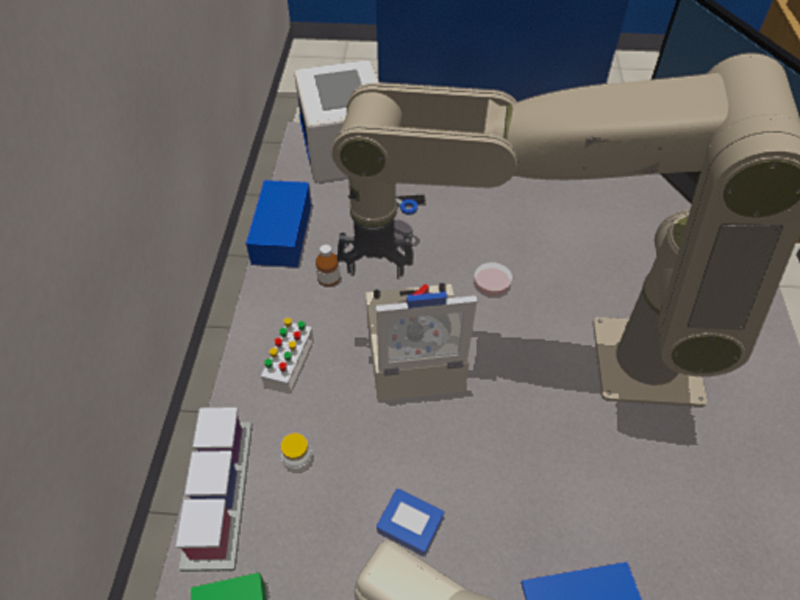

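View pics/wrist0b.png

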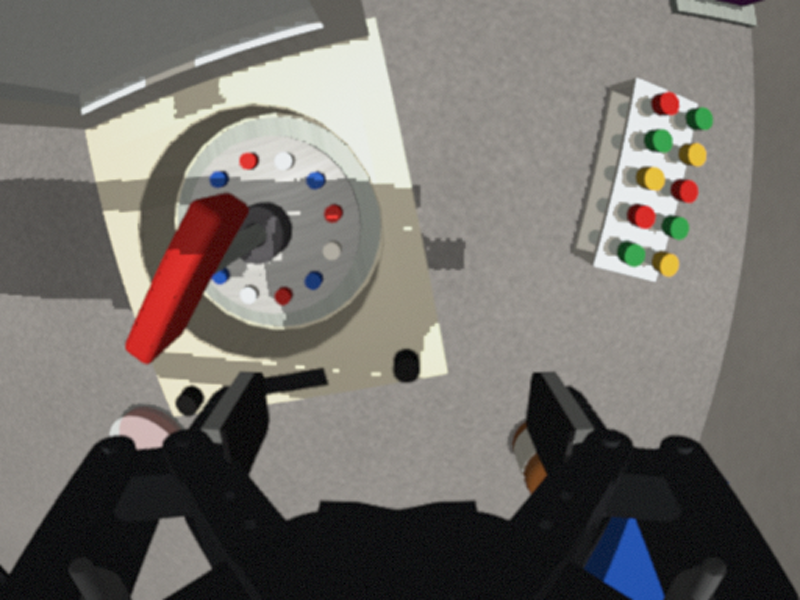

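```bash
python3 - <<'E'
from h import *
s=load('scene0')['image']
def crop(f,x0,y0,w,h,k,o): cv2.imwrite(f'pics/{o}.png',cv2.resize(load(f)['image'][y0:y0+h,x0:x0+w],None,fx=k,fy=k,interpolation=cv2.INTER_CUBIC))
crop('scene0',215,110,100,75*1+45,5,'c1')  # centrifuge
crop('scene0',150,235,80,65,8,'c2')
crop('side0',225,120,90,145,4,'c3')
E
```

```text
(no output)
```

View pics/c1.png

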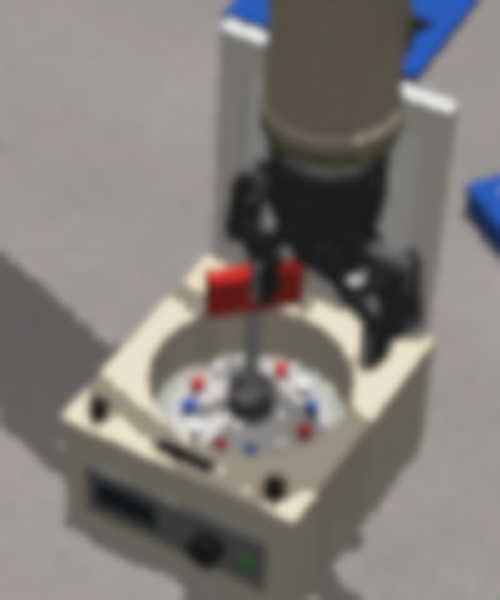

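View pics/c2.png

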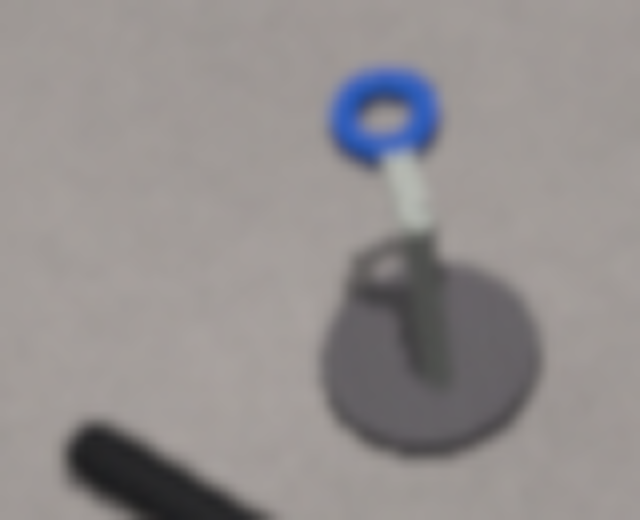

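View pics/c3.png

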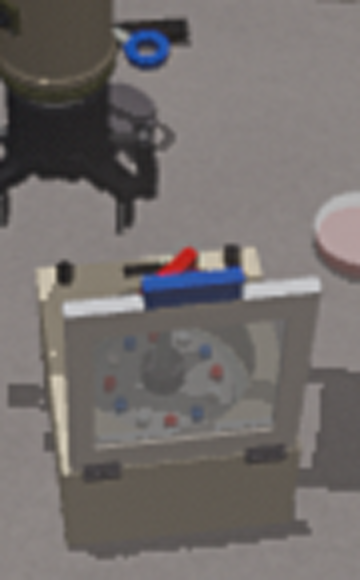

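```bash
python3 - <<'E'
from h import *
S=load('scene0');D=load('side0');W=load('wrist0')
print('ring',atz(S,150+385/8,235+112/8,125),atz(D,225+147/4,120+47/4,125))
print(tri(ray(S,150+385/8,235+112/8),ray(D,225+147/4,120+47/4)))
for n,u,v in(('FL',65,412),('FR',293,520),('BR',433,340),('slot',186,455)): print('S',n,atz(S,215+u/5,110+v/5,120))
k=1/1.5625
for n,u,v in(('FR',447,374),('BR',375,18),('slot',297,381),('BL',86,128)): print('W',n,atz(W,u*k,v*k,120,True))
print('base plate',atz(S,150+432/8,235+355/8,12))
# key handle top corners in wrist: z unknown 226
for u,v in((207,193),(247,208),(127,345),(150,362)): print('W key',atz(W,u*k,v*k,226,True))
for u,v in((208,290-14),(301,262)): print('S key',atz(S,215+u/5,110+v/5,226))
E
```

```text
ring [ 556.30801378 -330.34583401  125.        ] [ 548.68652312 -325.63941217  125.        ]
(array([ 550.89233574, -328.79324712,  120.29762617]), [np.float64(2.351934876988103), np.float64(2.351934876988184)])
S FL [445.42549197 -87.99692187 120.        ]
S FR [631.0702784  -53.50998368 120.        ]
S BR [590.47226134 149.03626963 120.        ]
S slot [536.64189912 -59.45103673 120.        ]
W FR [629.005983  -52.5644912 120.       ]
W BR [586.89589397 153.32659521 120.        ]
W slot [536.4542943  -58.13562393 120.        ]
W BL [403.56327455 107.15108254 120.        ]
base plate [ 592.60905531 -350.34920425   12.        ]
W key [535.58756108  65.38244678 226.        ]
W key [549.72087985  59.67103075 226.        ]
W key [493.38590086   9.45279748 226.        ]
W key [502.93162721   2.67692359 226.        ]
S key [500.05369403   1.50386119 226.        ]
S key [537.20006582  56.09947816 226.        ]
```

>>> carry_out(increments=[[[0,0,-0.04],[0,0,0],0],[[0,0,-0.04],[0,0,0],0],[[0,0,-0.03],[0,0,0],0],[[0.017,-0.04,0],[0,0,0],0],[[0.017,-0.04,0],[0,0,0],0],[[0,0,0],[0,0,0.13],0],[[0,0,0],[0,0,0.13],0],[[0,0,0],[0,0,0.13],0],[[0,0,0],[0,0,0.13],0],[[0,0,0],[0,0,0.125],0],[[0,0,0],[0,0,0],0]], newtons=40)

```text
time: 1.25
tool_pos: [513.9, 35.6, 306.4]
tcp_rot: [-179.3, 0.5, 51.6]
ft_force: [-0.4, -0.8, 0.0]
finger_gap: 85.5
```

```bash
python3 - <<'E'
from h import *
W=snap('wrist','w1'); cv2.imwrite('pics/w1b.png',cv2.resize(W['image'],(800,600),interpolation=cv2.INTER_CUBIC))
D=snap('side','d1');cv2.imwrite('pics/d1c.png',cv2.resize(D['image'][90:270,200:350],None,fx=4,fy=4,interpolation=cv2.INTER_CUBIC)[:600])
q=r.sense();print(q['tool_pos'],q['tcp_rot'],q['time'])
E
```

```text
[513.98626146  35.60218033 306.39042091] [-179.2550923     0.47175191   51.97983588] 1.35
```

View pics/w1b.png

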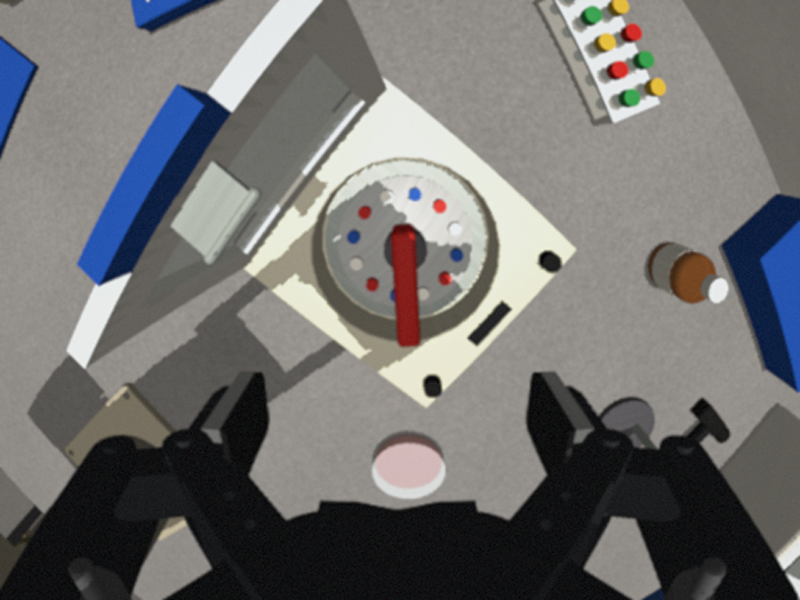

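View pics/d1c.png

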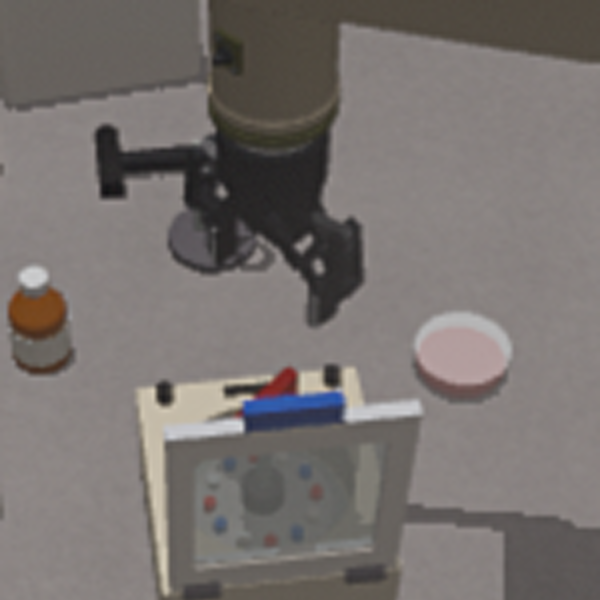

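```bash
python3 - <<'E'
from h import *
W=load('w1');k=1/1.5625
P={}
for n,u,v,z in(('BR',387,80,120),('FR',577,250,120),('FL',427,407,120),('BL',245,268,120),('slot',490,324,120),('hub',406,247,112),
 ('k1',391,228,226),('k2',417,226,226),('k3',398,346,226),('k4',420,344,226)):
    P[n]=atz(W,u*k,v*k,z,True); print(n,P[n])
c=sum(P[n] for n in('BR','FR','FL','BL'))/4;print('centre',c)
for a,b in(('FR','BR'),('FL','BL'),('FR','FL'),('BR','BL'),('k3','k1'),('k4','k2')):
    d=P[b]-P[a];print(a,b,np.linalg.norm(d),np.degrees(np.arctan2(d[1],d[0])))
print('key',sum(P[n] for n in('k1','k2','k3','k4'))/4)
# ring not visible. tab top corners with various heights
for u,v in((80,264),(103,284),(177,85),(228,105),(70,352),(322,0)):
    print('tab',atz(W,u*k,v*k,347 if u in(80,103,177,228) else 331,True))
E
```

```text
BR [588.11556784 146.88678308 120.        ]
FR [629.32126484 -52.95661506 120.        ]
FL [443.80592983 -90.72183922 120.        ]
BL [403.30495914 105.00895504 120.        ]
slot [533.55179499 -59.6656314  120.        ]
hub [517.34839592  33.8976731  112.        ]
k1 [531.26607025  66.05223439 226.        ]
k2 [543.23051393  58.06428073 226.        ]
k3 [490.49467826   8.32421054 226.        ]
k4 [501.58730565   1.25444422 226.        ]
centre [516.13693041  27.05432096 120.        ]
FR BR 204.04728188857334 101.6505394241376
FL BL 199.87714338853795 101.69075708730546
FR FL 189.3202357912426 -168.49356377010935
BR BL 189.4959460522582 -167.23246600537686
k3 k1 70.67411933061891 54.76770442833209
k4 k2 70.43801757275484 53.75753539361605
key [516.64464202  33.42379247 226.        ]
tab [453.72695506 140.46552152 347.        ]
tab [456.58723782 128.74465097 347.        ]
tab [523.57264225 155.9680129  347.        ]
tab [531.88971546 138.84411679 347.        ]
tab [403.84116393 125.78971976 331.        ]
tab [573.91917198 150.96398845 331.        ]
```

```bash
cat >> h.py <<'E'
from scipy.spatial.transform import Rotation as Ro
def go(p,yaw,q=None,rp=(180,0)):
    q=q or r.sense(); R0=Ro.from_euler('xyz',q['tcp_rot'],degrees=True);R1=Ro.from_euler('xyz',[rp[0],rp[1],yaw],degrees=True)
    print('t',q['time'],'tcp',q['tool_pos'].round(1),q['tcp_rot'].round(2),'F',q['ft_force'].round(1),'gap',round(q['finger_gap'],1))
    print('shift mm',(R0.inv().apply(np.array(p)-q['tool_pos'])).round(1),'rot',(R0.inv()*R1).as_rotvec().round(4))
E
python3 -c "
from h import *
go([516.7,33.4,196],54.3)"
```

```text
t 1.35 tcp [514.   35.6 306.4] [-179.26    0.47   51.98] F [-0.   0.2 -0.1] gap 85.4
shift mm [  0.8   4.9 110.3] rot [-0.0132  0.008  -0.0405]
```

>>> carry_out(increments=[[[0.001,0.005,0.03],[-0.013,0.008,-0.04],0],[[0,0,0.04],[0,0,0],0],[[0,0,0.03],[0,0,0],0],[[0,0,0],[0,0,0],0]])

```text
time: 1.75
tool_pos: [519.4, 33.2, 204.9]
tcp_rot: [179.8, -0.1, 55.2]
ft_force: [-0.3, 0.2, -0.4]
finger_gap: 85.4
```

```bash
python3 -c "
from h import *
go([516.7,33.4,196],54.3)"
```

```text
t 1.75 tcp [519.4  33.2 204.9] [ 1.798e+02 -1.400e-01  5.520e+01] F [-0.3  0.2 -0.4] gap 85.4
shift mm [-1.4 -2.4  8.9] rot [ 0.0035 -0.0024  0.0157]
```

>>> carry_out(increments=[[[-0.001,-0.002,0.009],[0.003,-0.002,0.015],0],[[0,0,0],[0,0,0],0],[[0,0,0],[0,0,0],0.5],[[0,0,0],[0,0,0],1],[[0,0,0],[0,0,0],1],[[0,0,0],[0,0,0],1],[[0,0,0],[0,0,0],1],[[0,0,0],[0,0,0],1]], newtons=50)

```text
time: 2.55
tool_pos: [520.8, 33.4, 203.1]
tcp_rot: [179.5, -0.3, 54.5]
ft_force: [0.4, 0.6, 0.4]
finger_gap: 0.7
```

```bash
python3 - <<'E'
from h import *
go([516.7,33.4,196],54.3)
W=snap('wrist','w2'); cv2.imwrite('pics/w2b.png',cv2.resize(W['image'],(800,600),interpolation=cv2.INTER_CUBIC))
E
```

```text
t 2.55 tcp [520.8  33.4 203.1] [179.53  -0.31  54.54] F [0.4 0.6 0.4] gap 0.7
shift mm [-2.4 -3.4  7.1] rot [ 0.0082 -0.0055  0.0041]
```

View pics/w2b.png

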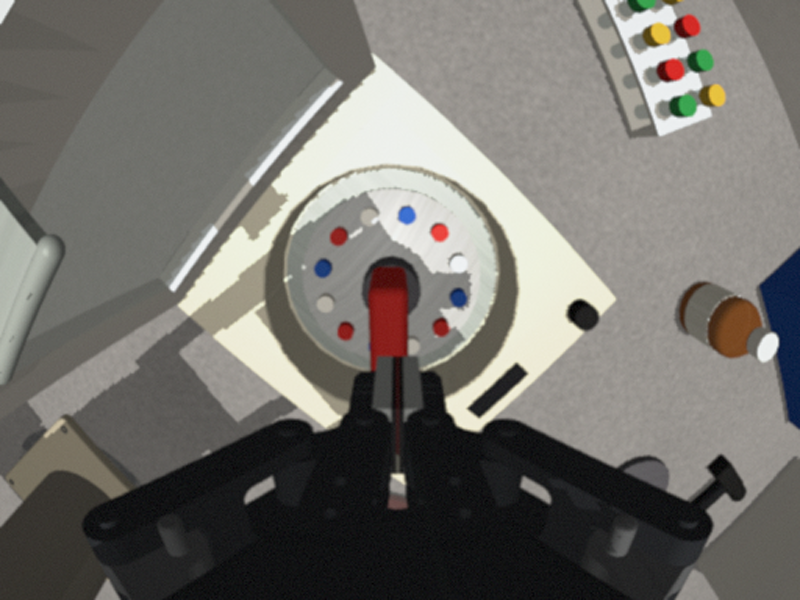

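```bash
python3 - <<'E'
from h import *
W=snap('scene','s2'); cv2.imwrite('pics/s2c.png',cv2.resize(W['image'][100:220,210:330],None,fx=5,fy=5,interpolation=cv2.INTER_CUBIC))
q=r.sense();print(proj(W,q['tool_pos']),proj(load('w2'),q['tool_pos'],True))
W=snap('side','d2'); cv2.imwrite('pics/d2c.png',cv2.resize(W['image'][100:220,210:330],None,fx=5,fy=5,interpolation=cv2.INTER_CUBIC))
print(proj(W,q['tool_pos']))
E
```

```text
(np.float64(267.1022023014472), np.float64(168.2988136682702)) (np.float64(255.43071600316478), np.float64(220.48635868270117))
(np.float64(263.69883570046676), np.float64(193.26617354817614))
```

View pics/s2c.png

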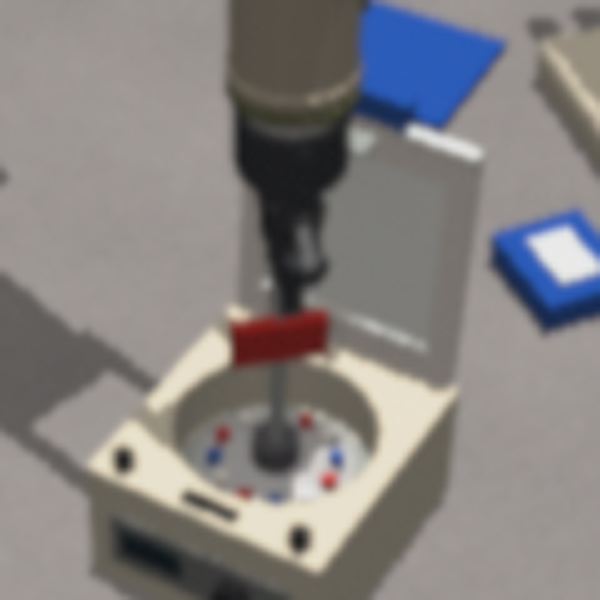

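View pics/d2c.png

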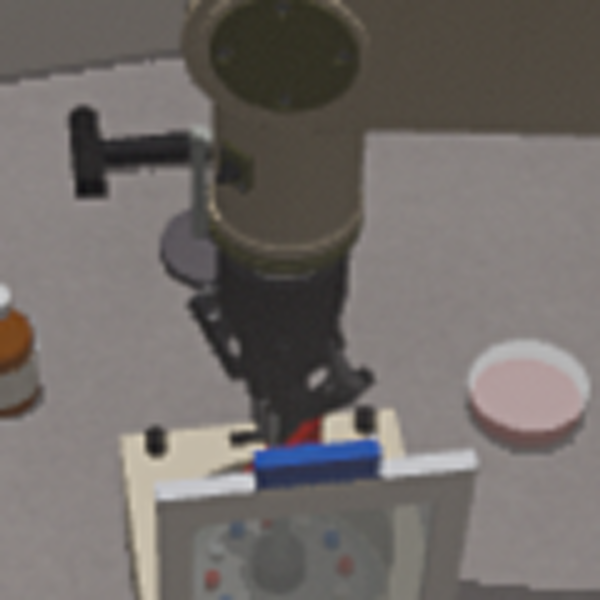

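```bash
python3 - <<'E'
from h import *
W=load('w2'); cv2.imwrite('pics/w2c.png',cv2.resize(W['image'][155:275,190:310],None,fx=5,fy=5,interpolation=cv2.INTER_CUBIC))
R,t,f=cam(W);print(-R.T@t)
E
```

```text
[561.34761016  94.22774962 377.6963895 ]
```

View pics/w2c.png

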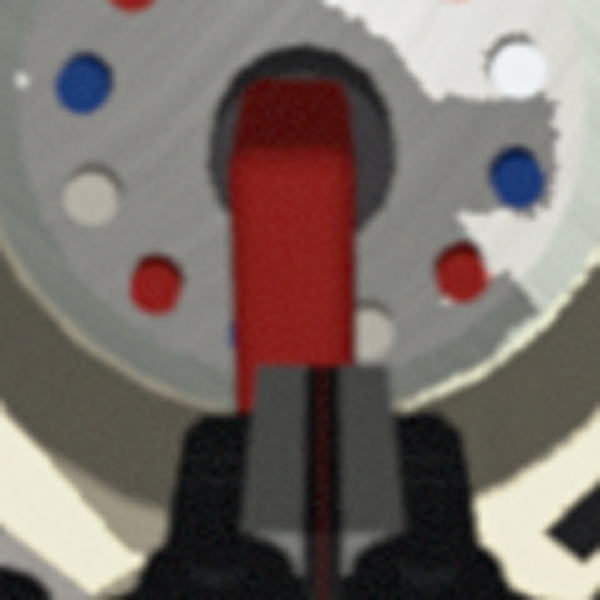

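```bash
python3 - <<'E'
from h import *
W=load('w2');S=load('s2');D=load('d2')
print('handle end top',tri(ray(W,190+293/5,155+150/5,True),ray(S,210+326/5,100+312/5)))
print('bottom',tri(ray(W,190+294/5,155+80/5,True),ray(S,210+327/5,100+350/5)))
print('tip',tri(ray(W,190+322/5,155+365/5,True),ray(S,210+288/5,100+312/5)))
# machine corner FR
k=1/1.5625
print('FR',tri(ray(W,617*k,298*k,True),ray(S,210+323/5,100+575/5)))
print('FRtop',atz(W,617*k,298*k,120,True),atz(S,210+323/5,100+575/5,120))
print('orig key end',tri(ray(load('wrist0'),228*k,200*k,True),ray(load('scene0'),215+301/5,110+262/5)))
print('w1 key end',tri(ray(load('w1'),404*k,227*k,True),ray(S,210+326/5,100+312/5)))
# S0 vs S2 camera the same?
print(load('scene0')['tvec'],S['tvec'],load('scene0')['cx'],S['cx'],load('scene0')['rvec'],S['rvec'])
E
```

```text
handle end top (array([534.38757824,  59.32856143, 222.16551663]), [np.float64(0.1508561622561088), np.float64(0.15085616225615475)])
bottom (array([535.11729595,  59.71648791, 186.71406037]), [np.float64(1.4751727830268528), np.float64(1.4751727830268606)])
tip (array([521.11631453,  37.38933884, 226.90427293]), [np.float64(2.1432027888570824), np.float64(2.14320278885706)])
FR (array([632.62406216, -52.94078518, 116.13184362]), [np.float64(2.0448562426337618), np.float64(2.0448562426337387)])
FRtop [629.93365192 -51.95720659 120.        ] [636.53088348 -54.57016029 120.        ]
orig key end (array([537.24588846,  60.99520265, 220.19315537]), [np.float64(3.584133643791771), np.float64(3.5841336437917626)])
w1 key end (array([535.46410741,  60.64042734, 221.37328687]), [np.float64(1.5516918208246886), np.float64(1.5516918208247439)])
[-389.9980352  -194.77035022 1942.57411955] [-389.9980352  -194.77035022 1942.57411955] 261.25300362289886 261.25300362289886 [ 2.24350686  0.87730906 -0.32914372] [ 2.24350686  0.87730906 -0.32914372]
```

>>> carry_out(increments=[[[0,0,0],[0,0,0],0],[[0,0,0],[0,0,0],0],[[0,0,0],[0,0,0],0],[[0,0,0],[0,0,0],0],[[0,0,0],[0,0,0],0],[[-0.002,-0.003,0.015],[0.008,-0.005,0.004],0],[[0,0,0.005],[0,0,0],0],[[0,0,0],[0,0,0],0]])

```text
time: 3.5
tool_pos: [516.3, 33.5, 180.3]
tcp_rot: [-179.9, 0.1, 54.3]
ft_force: [-0.1, -0.3, 1.2]
finger_gap: 85.1
```

```bash
python3 - <<'E'
from h import *
go([516.7,33.4,185],54.3)
W=snap('wrist','w3'); cv2.imwrite('pics/w3b.png',cv2.resize(W['image'],(800,600),interpolation=cv2.INTER_CUBIC))
W=snap('scene','s3'); cv2.imwrite('pics/s3c.png',cv2.resize(W['image'][100:220,210:330],None,fx=5,fy=5,interpolation=cv2.INTER_CUBIC))
E
```

```text
t 3.5 tcp [516.3  33.5 180.3] [-1.7989e+02  5.0000e-02  5.4280e+01] F [-0.1 -0.3  1.2] gap 85.1
shift mm [ 0.1  0.4 -4.7] rot [-0.002   0.0009 -0.0004]
```

View pics/w3b.png

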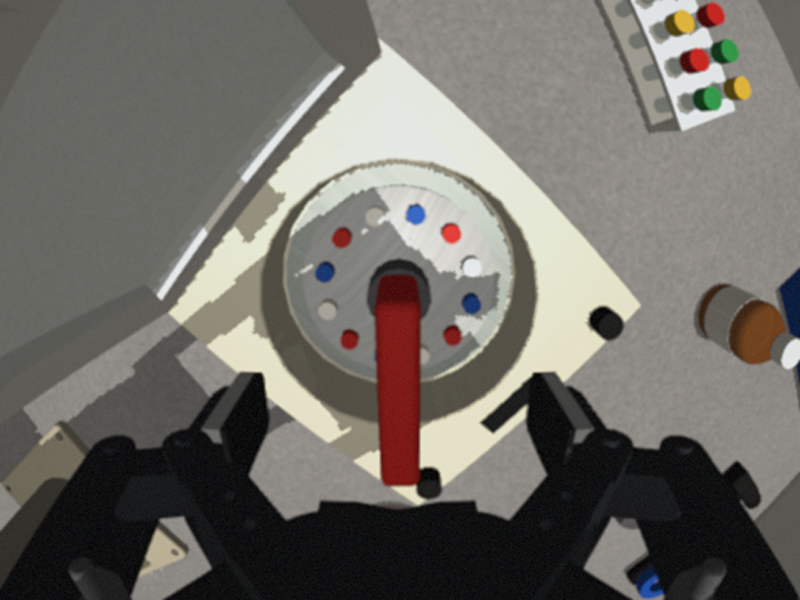

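View pics/s3c.png

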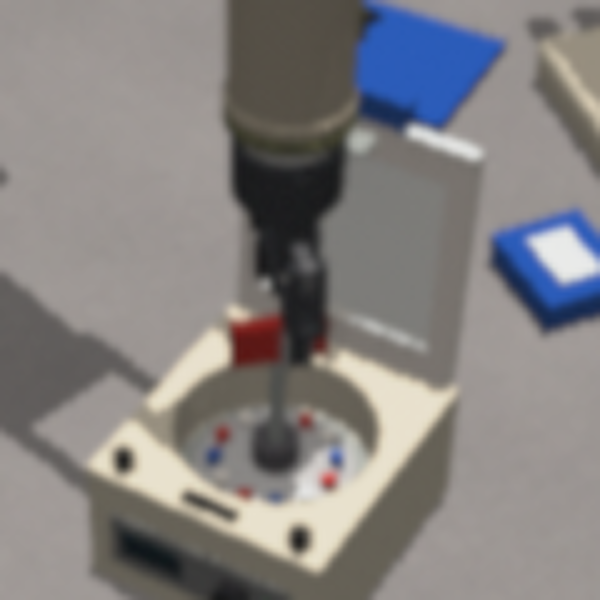

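```bash
python3 - <<'E'
from h import *
S=load('s3')
for z in(180,190,200,210,220): print(z,np.array(proj(S,[516.3+45*.81,33.5-45*.587,z]))*5-[1050,500])
for z in(190,226): print('handle',z,np.array(proj(S,[516.3+35*.584,33.5+35*.81,z]))*5-[1050,500])
E
```

```text
180 [293.8137187  406.43008364]
190 [294.21589943 396.1325798 ]
200 [294.6218485  385.73859053]
210 [295.03161914 375.24675336]
220 [295.44526556 364.65568006]
handle 190 [328.93130887 345.4760709 ]
handle 226 [330.95645613 307.61033798]
```

>>> carry_out(increments=[[[0,0,0.008],[0,0,0],0],[[0,0,0],[0,0,0],0.6],[[0,0,0],[0,0,0],1],[[0,0,0],[0,0,0],1],[[0,0,0],[0,0,0],1],[[0,0,0],[0,0,0],1],[[0,0,0],[0,0,0],1]])

```text
time: 4.3
tool_pos: [517.2, 33.6, 173.3]
tcp_rot: [-180.0, -0.0, 54.3]
ft_force: [-0.7, 0.0, -1.0]
finger_gap: 13.1
```

```bash
python3 - <<'E'
from h import *
go([516.7,33.4,172],54.3)
W=snap('wrist','w4'); cv2.imwrite('pics/w4b.png',cv2.resize(W['image'],(800,600),interpolation=cv2.INTER_CUBIC))
W=snap('scene','s4'); cv2.imwrite('pics/s4c.png',cv2.resize(W['image'][100:220,210:330],None,fx=5,fy=5,interpolation=cv2.INTER_CUBIC))
E
```

```text
t 4.3 tcp [517.2  33.6 173.3] [-1.800e+02 -2.000e-02  5.428e+01] F [-0.7  0.  -1. ] gap 13.1
shift mm [-0.4 -0.3  1.3] rot [-0.0001 -0.0004 -0.0003]
```

View pics/w4b.png

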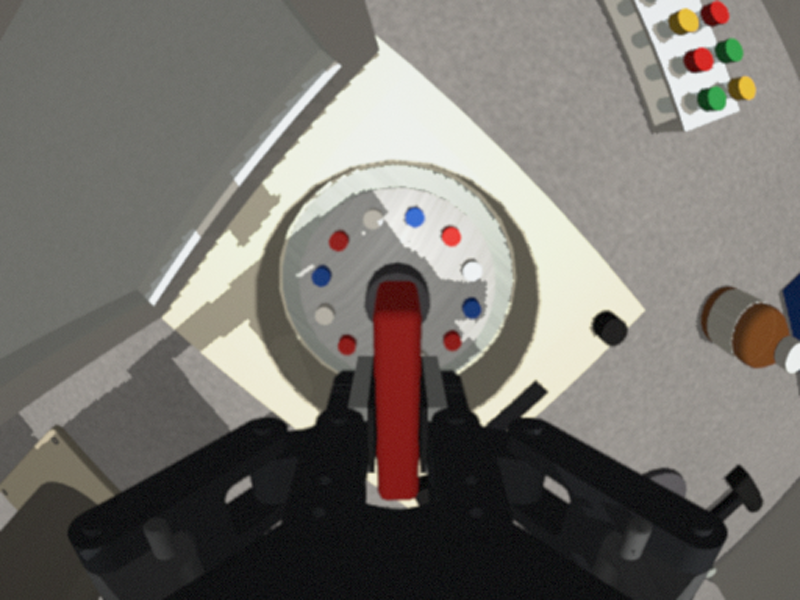

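View pics/s4c.png

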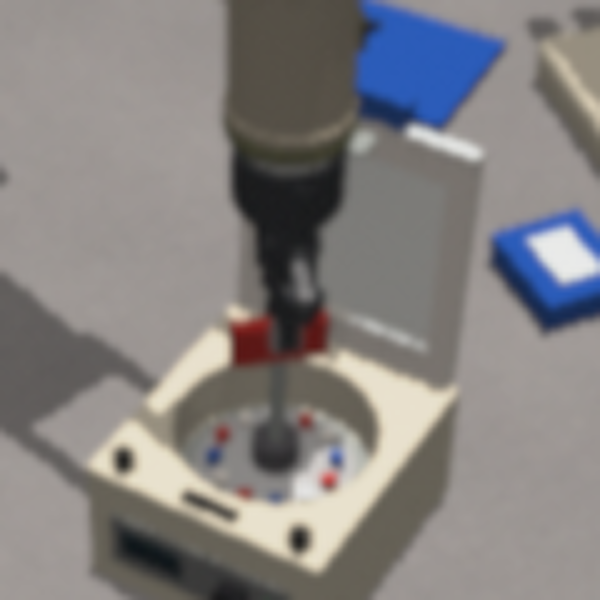

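>>> carry_out(increments=[[[0,0,-0.015],[0,0,0],1],[[0,0,-0.02],[0,0,0],1],[[0,0,-0.03],[0,0,0],1],[[0,0,-0.03],[0,0,0],1],[[0,0,0],[0,0,0],1]], newtons=60)

```text
time: 4.9
tool_pos: [516.4, 33.4, 273.8]
tcp_rot: [-179.9, 0.0, 54.3]
ft_force: [0.5, 0.3, -1.2]
finger_gap: 12.9
```

```bash
python3 - <<'E'
from h import *
go([530,-290,270],54.3)
W=snap('scene','s5'); cv2.imwrite('pics/s5c.png',cv2.resize(W['image'][100:220,210:330],None,fx=5,fy=5,interpolation=cv2.INTER_CUBIC))
E
```

```text
t 4.9 tcp [516.4  33.4 273.8] [-1.7993e+02  3.0000e-02  5.4280e+01] F [ 0.5  0.3 -1.2] gap 12.9
shift mm [-254.6  199.9    3.7] rot [-0.0012  0.0005 -0.0003]
```

View pics/s5c.png

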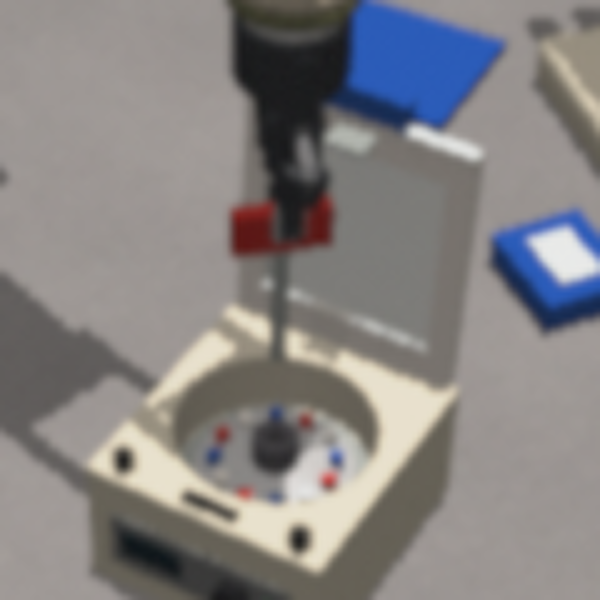

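>>> carry_out(increments=[[[-0.02,0.016,0],[0,0,0],1],[[-0.03,0.024,0],[0,0,0],1],[[-0.03,0.024,0],[0,0,0],1],[[-0.03,0.024,0],[0,0,0],1],[[-0.03,0.024,0],[0,0,0],1],[[-0.03,0.024,0],[0,0,0],1],[[-0.03,0.024,0],[0,0,0],1],[[-0.03,0.024,0],[0,0,0],1],[[-0.015,0.01,0],[0,0,0],1],[[0,0,0],[0,0,0],1],[[0,0,0],[0,0,0],1]])

```text
time: 6.05
tool_pos: [524.8, -286.2, 256.8]
tcp_rot: [-178.6, 0.2, 54.5]
ft_force: [-0.3, -0.6, -1.9]
finger_gap: 12.5
```

```bash
python3 - <<'E'
from h import *
go([551,-329,270],54.3)
for n,f in(('wrist','w6'),('scene','s6'),('side','d6')):
  W=snap(n,f); cv2.imwrite(f'pics/{f}b.png',cv2.resize(W['image'],(800,600),interpolation=cv2.INTER_CUBIC))
E
```

```text
t 6.05 tcp [ 524.8 -286.2  256.8] [-178.63    0.2    54.49] F [-0.3 -0.6 -1.9] gap 12.5
shift mm [-19.7  45.8 -14.2] rot [-0.0239  0.0035  0.0033]
```

View pics/w6b.png

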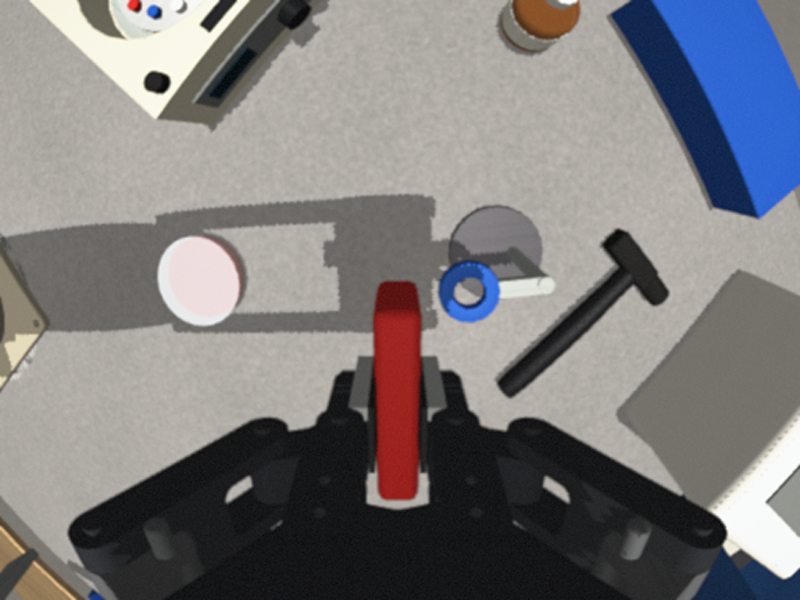

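View pics/s6b.png

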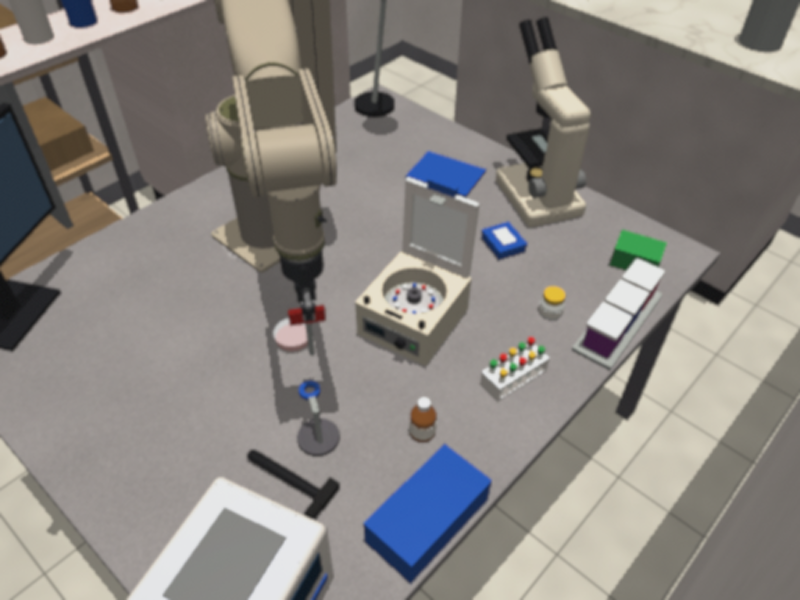

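View pics/d6b.png

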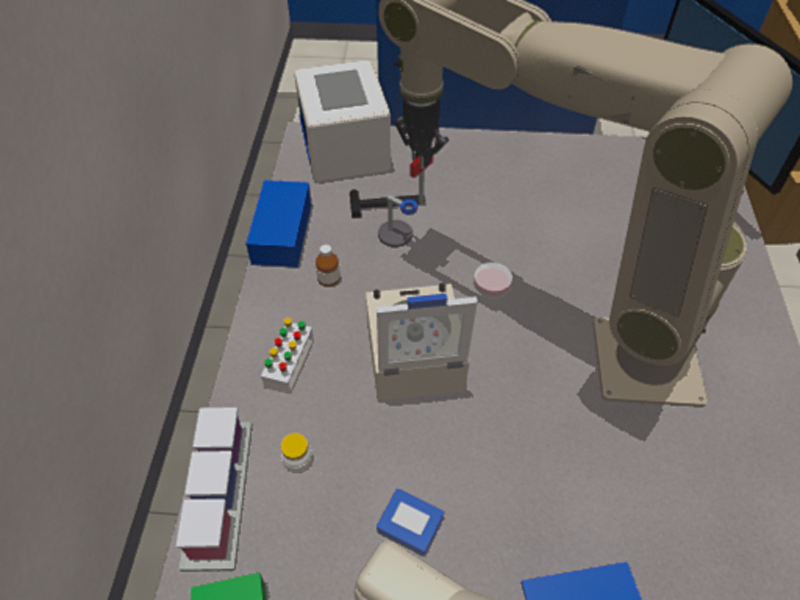

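```bash
python3 - <<'E'
from h import *
W=load('w6'); cv2.imwrite('pics/w6c.png',cv2.resize(W['image'][150:225,265:365],None,fx=8,fy=8,interpolation=cv2.INTER_CUBIC))
E
```

```text
(no output)
```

View pics/w6c.png

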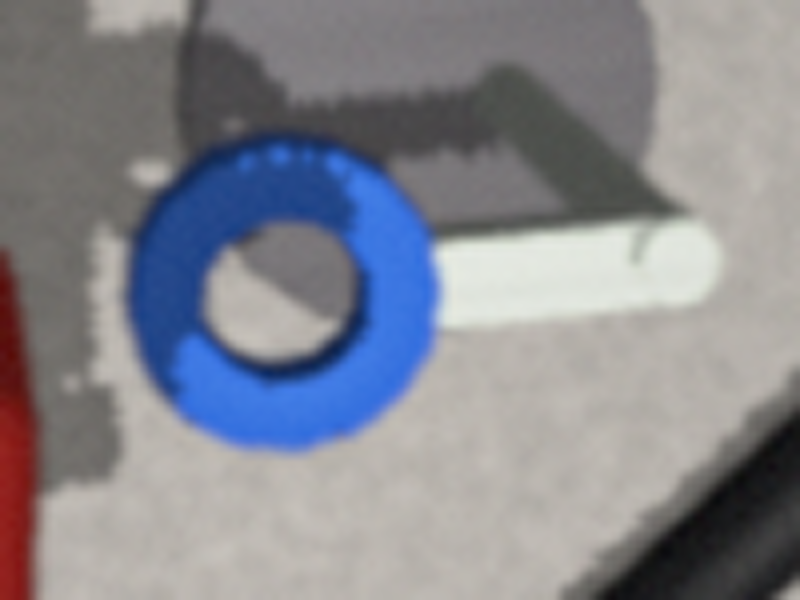

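```bash
python3 - <<'E'
from h import *
W=load('w6');rg=atz(W,265+287/8,150+299/8,125,True);print('ring',rg)
print('ring size',atz(W,265+130/8,150+299/8,125,True)-atz(W,265+440/8,150+299/8,125,True))
k=1/1.5625
W=load('w4'); a=[atz(W,u*k,v*k,226,True) for u,v in((375,312),(419,312),(381,494),(416,494))];print('key in w4',np.mean(a,0),a[0]-a[2],a[1]-a[3])
W=load('w6'); a=[atz(W,u*k,v*k,309.5,True) for u,v in((377,311),(419,311),(380,494),(416,494))];print('key in w6',np.mean(a,0))
go([rg[0],rg[1],262],54.3)
E
```

```text
ring [ 552.34166255 -327.47263     125.        ]
ring size [-34.69558677  24.39745658   0.        ]
key in w4 [516.35051365  33.44289068 226.        ] [37.70244651 53.50971375  0.        ] [37.9775597 53.3263664  0.       ]
key in w6 [ 525.14603567 -286.83381604  309.5       ]
t 6.2 tcp [ 525.4 -285.4  257.7] [-178.71    0.2    54.6 ] F [ 0.2 -0.5 -1.4] gap 12.7
shift mm [-18.7  46.3  -5.3] rot [-0.0224  0.0036  0.0052]
```

>>> carry_out(increments=[[[-0.009,0.022,-0.006],[-0.022,0.003,0.005],1],[[-0.009,0.022,0],[0,0,0],1],[[0,0,0],[0,0,0],1],[[0,0,0],[0,0,0],1]])

```text
time: 6.6
tool_pos: [553.3, -320.9, 264.9]
tcp_rot: [179.9, -0.0, 54.7]
ft_force: [0.6, 0.3, -0.7]
finger_gap: 13.0
```

```bash
python3 - <<'E'
from h import *
go([552.5,-327.4,262],54.3)
E
```

```text
t 6.6 tcp [ 553.3 -320.9  264.9] [ 1.7992e+02 -4.0000e-02  5.4710e+01] F [ 0.6  0.3 -0.7] gap 13.0
shift mm [-5.7  3.1  2.9] rot [ 0.0014 -0.0008  0.0071]
```

>>> carry_out(increments=[[[-0.006,0.003,0],[0.001,-0.001,0.007],1],[[0,0,0],[0,0,0],1],[[0,0,0],[0,0,0],1]])

```text
time: 6.9
tool_pos: [552.2, -325.4, 265.5]
tcp_rot: [180.0, -0.0, 54.4]
ft_force: [0.3, 0.7, -1.1]
finger_gap: 12.7
```

```bash
python3 - <<'E'
from h import *
go([552.5,-327.4,262],54.3)
for n,f in(('scene','s7'),('side','d7')):
  W=snap(n,f)
  u,v=map(int,proj(W,[552,-327,160])); cv2.imwrite(f'pics/{f}c.png',cv2.resize(W['image'][v-45:v+30,u-37:u+38],None,fx=8,fy=8,interpolation=cv2.INTER_CUBIC));print(u,v)
E
```

```text
t 6.9 tcp [ 552.2 -325.4  265.5] [179.98  -0.    54.42] F [ 0.3  0.7 -1.1] gap 12.7
shift mm [-1.4  1.4  3.5] rot [ 0.0004 -0.      0.0022]
197 240
261 124
```

View pics/s7c.png

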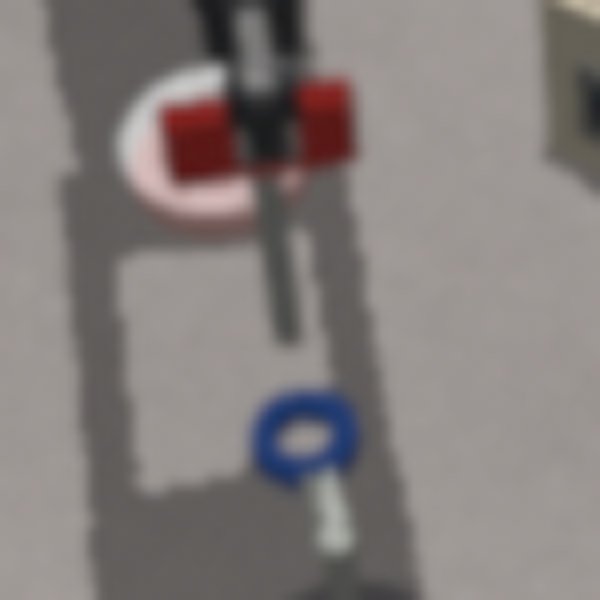

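View pics/d7c.png

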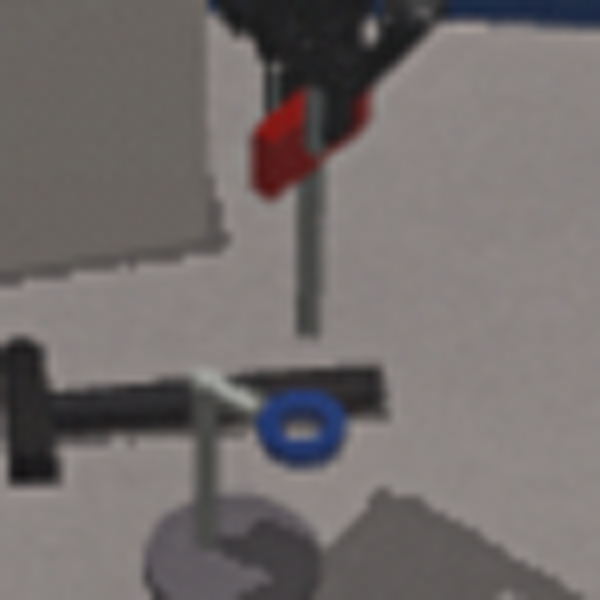

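```bash
python3 - <<'E'
from h import *
for f,u0,v0 in(('s7',160,195),('d7',224,79)):
    W=load(f);o=np.array([u0,v0])
    p=lambda X:(np.array(proj(W,X))-o)*8
    print(f,'foot',p([552.2,-325.4,182]),'axis@125',p([552.2,-325.4,125]),'ring',p([552.3,-327.5,125]),'axis@190+',p([552.2,-325.4,282]))
S=load('s7');D=load('d7')
ft=tri(ray(S,160+288/8,195+340/8),ray(D,224+308/8,79+335/8));rg=tri(ray(S,160+307/8,195+433/8),ray(D,224+301/8,79+424/8))
st=tri(ray(S,160+268/8,195+178/8),ray(D,224+314/8,79+165/8))
print(ft,rg,st)
E
```

```text
s7 foot [294.67303341 329.55282545] axis@125 [307.30633706 418.91092772] ring [303.52452002 422.17299561] axis@190+ [270.59388346 159.23576495]
d7 foot [296.28727702 331.65556202] axis@125 [294.55808731 421.96999411] ring [294.63731318 418.88198948] axis@190+ [299.55681391 160.8898172 ]
(array([ 548.47454595, -328.31093186,  176.35035253]), [np.float64(1.8182615628325047), np.float64(1.8182615628325551)]) (array([ 551.33035478, -328.23152328,  119.49378039]), [np.float64(2.36361427506717), np.float64(2.363614275067135)]) (array([ 549.02160336, -328.91023687,  274.63224623]), [np.float64(3.5689799653595946), np.float64(3.568979965359639)])
```

>>> carry_out(increments=[[[0,0.002,0.02],[0,0,0],1],[[0,0,0.02],[0,0,0],1],[[0,0,0.007],[0,0,0],1],[[0,0,0],[0,0,0],1],[[0,0,0],[0,0,0],1]])

```text
time: 7.5
tool_pos: [554.2, -326.7, 219.4]
tcp_rot: [179.8, -0.0, 54.4]
ft_force: [-0.2, -0.1, -0.9]
finger_gap: 12.7
```

```bash
cat > look.py <<'E'
from h import *
import sys
t=sys.argv[1]
go([552.5,-327.4,214],54.3)
for n,f in(('scene','s'+t),('side','d'+t)):
  W=snap(n,f)
  u,v=map(int,proj(W,[552,-327,140])); cv2.imwrite(f'pics/{f}c.png',cv2.resize(W['image'][v-30:v+20,u-25:u+25],None,fx=12,fy=12,interpolation=cv2.INTER_CUBIC));print(u,v)
E
python3 look.py 8
```

```text
t 7.5 tcp [ 554.2 -326.7  219.4] [179.81  -0.    54.43] F [-0.2 -0.1 -0.9] gap 12.7
shift mm [-1.6 -1.   5.4] rot [ 0.0033 -0.0001  0.0022]
197 244
260 128
```

View pics/s8c.png

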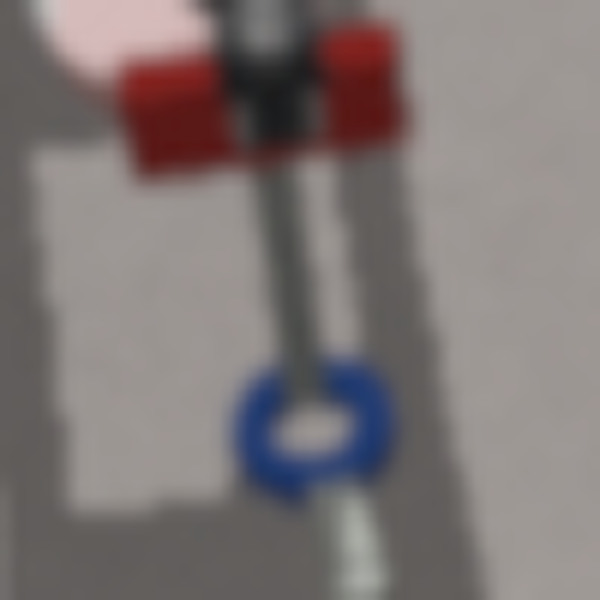

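View pics/d8c.png

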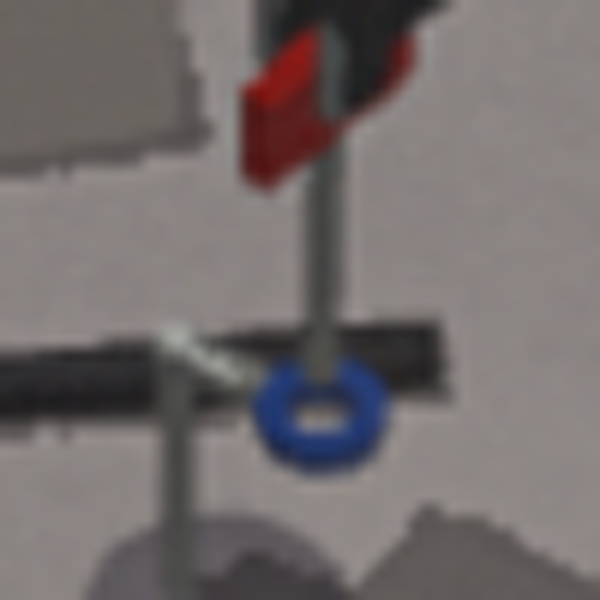

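>>> carry_out(increments=[[[0.0013,0,0],[0,0,0.002],1],[[0,0,0.01],[0,0,0],1],[[0,0,0.01],[0,0,0],1],[[0,0,0.008],[0,0,0],1],[[0,0,0],[0,0,0],1]])

```text
time: 8.1
tool_pos: [556.3, -326.3, 191.4]
tcp_rot: [179.6, -0.0, 54.3]
ft_force: [0.2, -0.6, -1.6]
finger_gap: 12.8
```

```bash
python3 look.py 9
```

```text
t 8.1 tcp [ 556.3 -326.3  191.4] [ 1.7958e+02 -1.0000e-02  5.4300e+01] F [ 0.2 -0.6 -1.6] gap 12.8
shift mm [ -3.1  -2.3 -22.6] rot [ 0.0073 -0.0002  0.    ]
197 244
260 128
```

View pics/s9c.png

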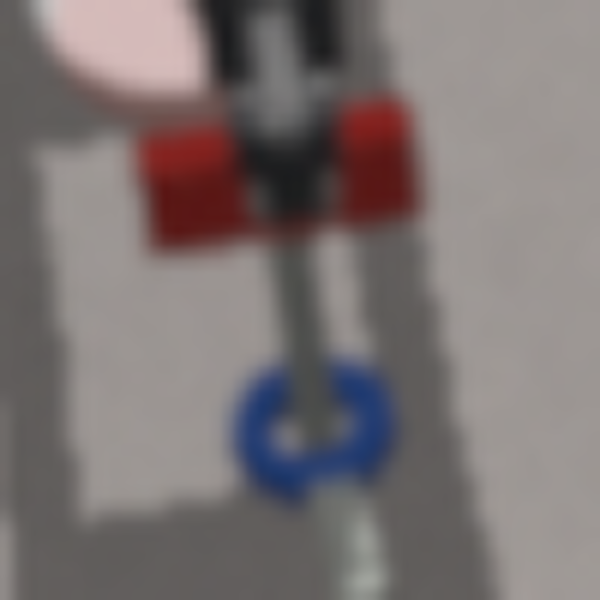

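View pics/d9c.png

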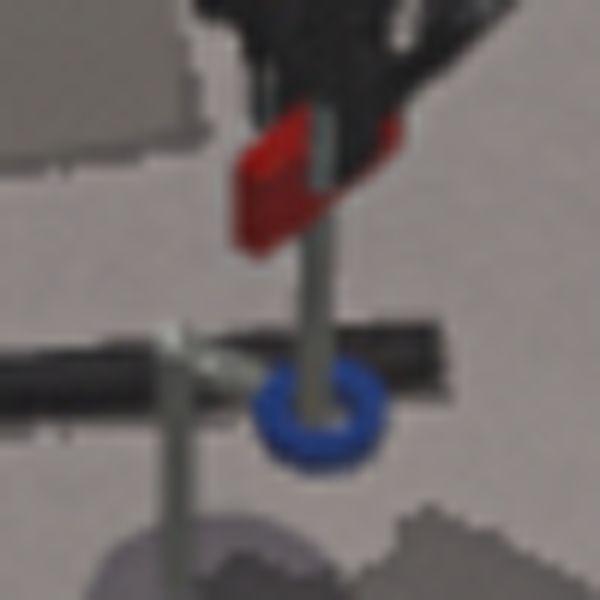

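>>> carry_out(increments=[[[-0.001,-0.0015,0.005],[0.007,0,0],1],[[-0.0003,-0.0004,0.012],[0.001,0,0],1],[[-0.0003,-0.0004,0.012],[0.001,0,0],1],[[-0.0003,-0.0004,0.012],[0.001,0,0],1],[[0,0,0],[0,0,0],1]])

```text
time: 8.7
tool_pos: [553.3, -326.9, 148.6]
tcp_rot: [-179.9, -0.0, 54.3]
ft_force: [-1.4, 1.3, -1.9]
finger_gap: 12.9
```

```bash
python3 look.py 10
```

```text
t 8.7 tcp [ 553.3 -326.9  148.6] [-1.7992e+02 -1.0000e-02  5.4290e+01] F [-1.4  1.3 -1.9] gap 12.9
shift mm [ -0.8  -0.4 -65.4] rot [-0.0014 -0.0001 -0.0001]
197 244
260 128
```

View pics/s10c.png

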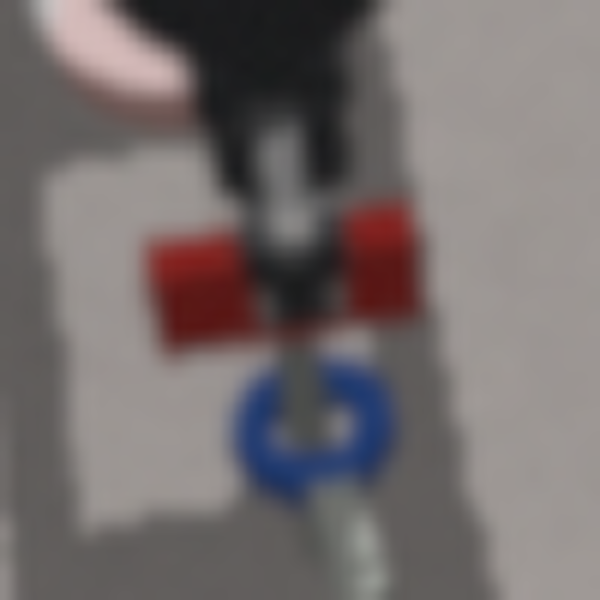

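View pics/d10c.png

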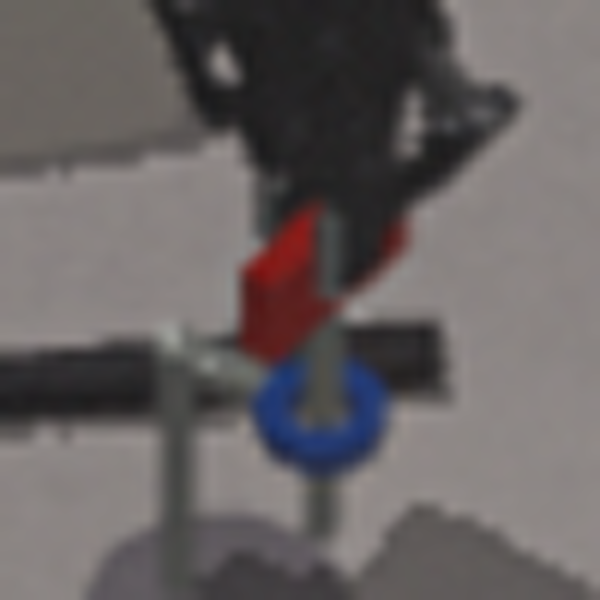

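>>> carry_out(increments=[[[0.0004,0.0006,0.012],[0,0,0],1],[[-0.0002,-0.0003,0.012],[0.001,0,0],1],[[-0.0002,-0.0003,0.008],[0.001,0,0],1],[[0,0,0],[0,0,0],1],[[0,0,0],[0,0,0],1]])

```text
time: 9.3
tool_pos: [554.9, -327.9, 117.0]
tcp_rot: [179.9, -0.0, 54.3]
ft_force: [-0.7, 0.2, -1.5]
finger_gap: 12.4
```

```bash
python3 look.py 11
```

```text
t 9.3 tcp [ 554.9 -327.9  117. ] [ 1.7994e+02 -1.0000e-02  5.4300e+01] F [-0.7  0.2 -1.5] gap 12.4
shift mm [ -1.   -2.1 -97. ] rot [ 0.001  -0.0002  0.    ]
197 244
260 128
```

View pics/s11c.png

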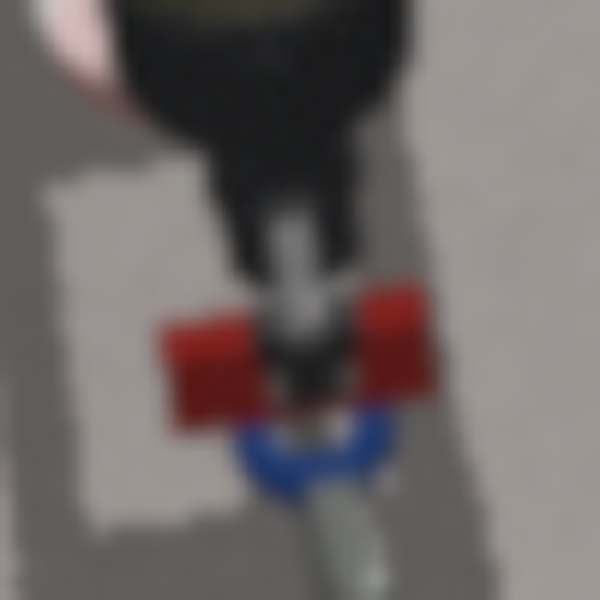

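View pics/d11c.png

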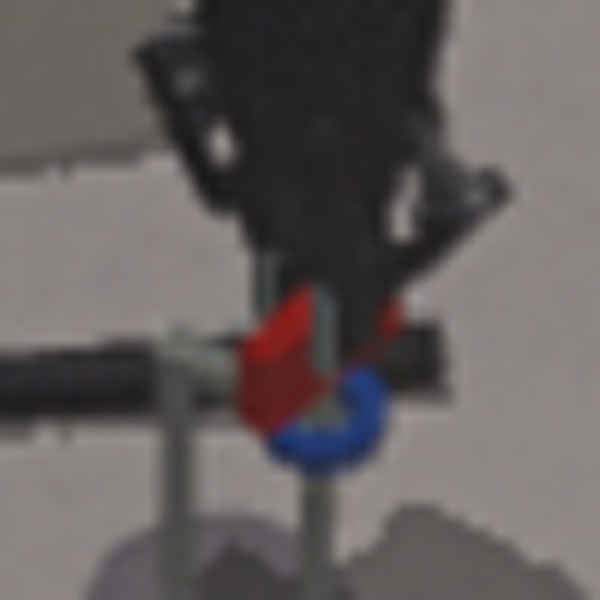

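>>> carry_out(increments=[[[-0.0005,-0.001,0.006],[0,0,0],1],[[0,0,0.002],[0,0,0],1],[[0,0,0],[0,0,0],1]])

```text
time: 9.7
tool_pos: [554.5, -328.2, 109.9]
tcp_rot: [179.8, -0.0, 54.3]
ft_force: [-0.6, -0.1, -1.2]
finger_gap: 12.3
```

>>> carry_out(increments=[[[0,0,0.0015],[0,0,0],1],[[0,0,0],[0,0,0],0.7],[[0,0,0],[0,0,0],0.4],[[0,0,0],[0,0,0],0.1],[[0,0,0],[0,0,0],0],[[0,0,0],[0,0,0],0],[[0,0,0],[0,0,0],0]])

```text
time: 10.4
tool_pos: [555.5, -328.9, 110.1]
tcp_rot: [179.6, -0.0, 54.3]
ft_force: [0.6, -0.6, -1.2]
finger_gap: 85.7
```

```bash
python3 look.py 12;  python3 - <<'E'
from h import *
W=snap('wrist','w12'); cv2.imwrite('pics/w12b.png',cv2.resize(W['image'],(800,600),interpolation=cv2.INTER_CUBIC))
E
```

```text
t 10.4 tcp [ 555.5 -328.9  110.1] [ 1.7964e+02 -2.0000e-02  5.4300e+01] F [ 0.6 -0.6 -1.2] gap 85.7
shift mm [  -0.5   -2.6 -104. ] rot [ 0.0063 -0.0003  0.0001]
197 244
260 128
```

View pics/s12c.png

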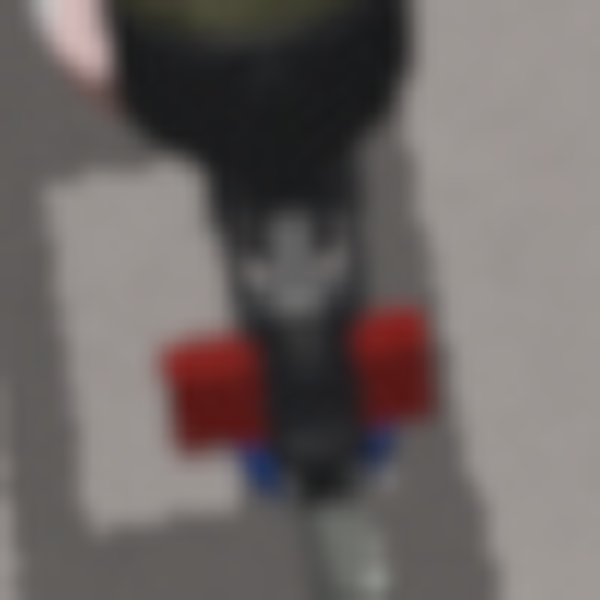

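View pics/d12c.png

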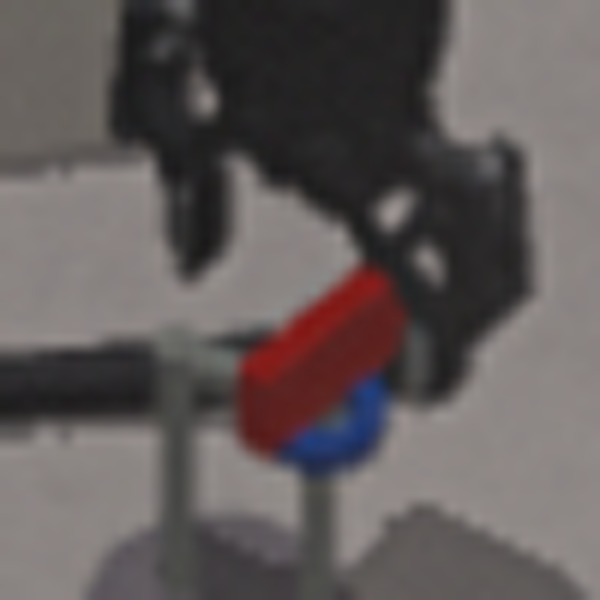

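View pics/w12b.png

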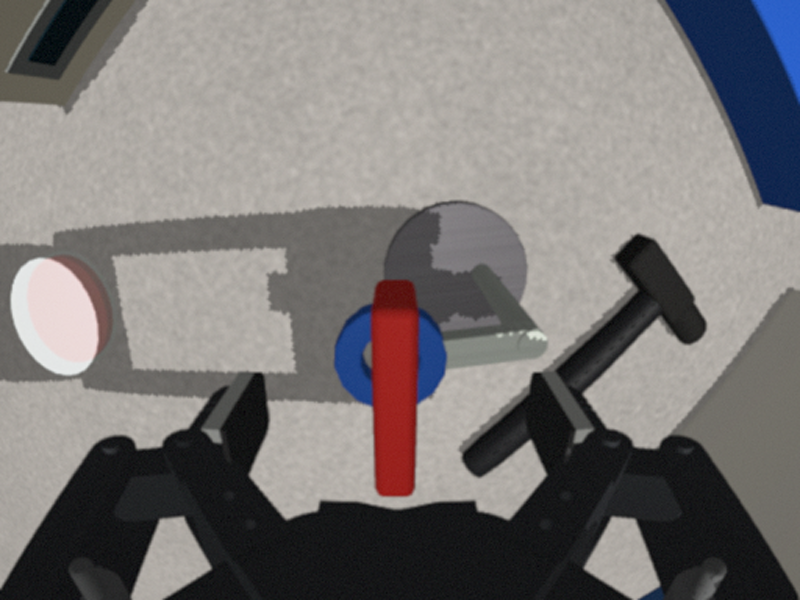

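>>> carry_out(increments=[[[0,0,-0.02],[0,0,0],0],[[0,0,-0.03],[0,0,0],0],[[0,0,-0.04],[0,0,0],0],[[0,0,-0.045],[0,0,0],0],[[0,0,-0.045],[0,0,0],0.5],[[0,0,-0.045],[0,0,-0.12],1],[[0,0,-0.045],[0,0,-0.12],1],[[0,0,0],[0,0,-0.12],1]])

```text
time: 11.35
tool_pos: [551.9, -326.5, 386.5]
tcp_rot: [-179.9, -0.0, 75.5]
ft_force: [0.7, -0.4, 1.8]
finger_gap: 28.4
```

```bash
python3 look.py 13; python3 - <<'E'
from h import *
H=np.array([495.7,129.9,127]);xm=np.array([-.203,.979,0])
go(H+60*xm+[0,0,250],101.7)
W=snap('wrist','w13'); cv2.imwrite('pics/w13b.png',cv2.resize(W['image'],(800,600),interpolation=cv2.INTER_CUBIC))
E
```

```text
t 11.35 tcp [ 551.9 -326.5  386.5] [-1.7992e+02 -4.0000e-02  7.5520e+01] F [ 0.7 -0.4  1.8] gap 28.4
shift mm [ -0.9   1.  172.5] rot [-0.0015 -0.0005  0.3703]
197 244
260 128
t 11.45 tcp [ 551.  -325.9  379.8] [-179.47   -0.21   75.34] F [-0.2 -0.8 -2. ] gap 11.7
shift mm [ 480.7 -195.5    6.3] rot [-0.0082 -0.0058 -0.46  ]
```

View pics/s13c.png

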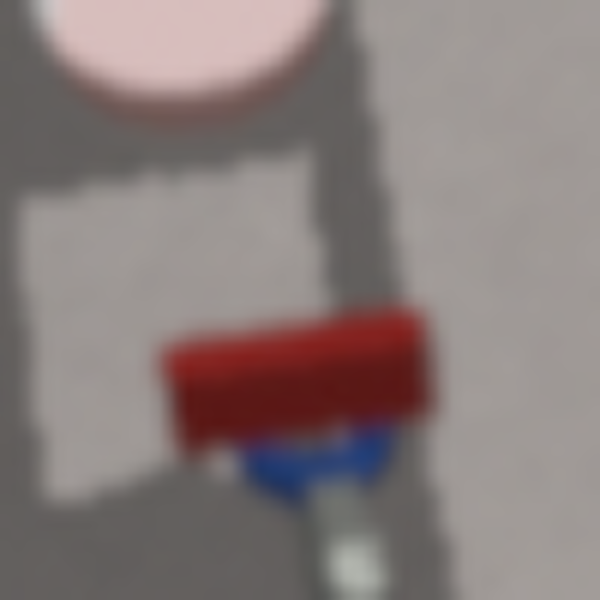

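View pics/d13c.png

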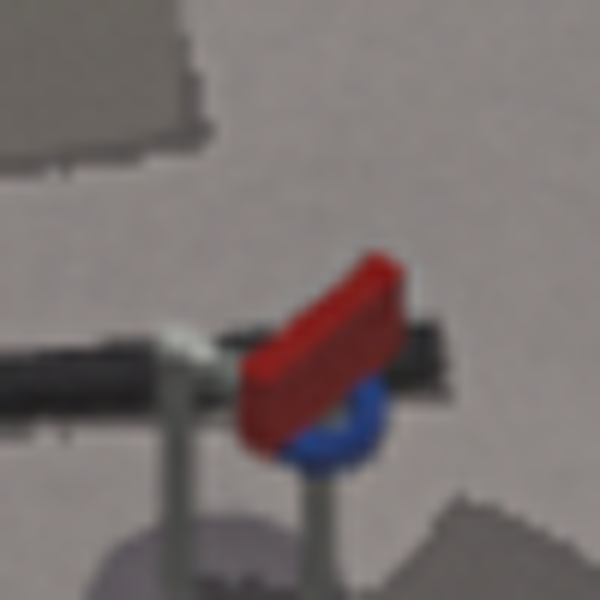

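View pics/w13b.png

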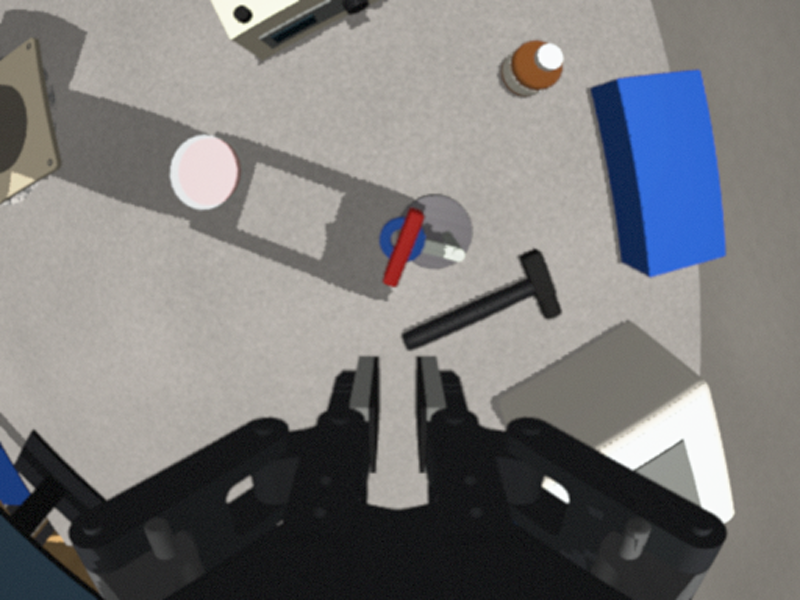

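>>> carry_out(increments=[[[0.03,-0.012,-0.01],[0,0,0],1],[[0.042,-0.017,0],[0,0,0],1],[[0.042,-0.017,0],[0,0,0],1],[[0.042,-0.017,0],[0,0,0],1],[[0.042,-0.017,0],[0,0,0],1],[[0.042,-0.017,0],[0,0,0],1],[[0,0,0],[0,0,0],1]])

```text
time: 12.2
tool_pos: [515.2, -59.3, 371.7]
tcp_rot: [-177.5, -0.5, 73.1]
ft_force: [0.6, -0.9, 0.7]
finger_gap: -0.2
```

```bash
python3 - <<'E'
from h import *
H=np.array([495.7,129.9,127]);xm=np.array([-.203,.979,0])
go(H+60*xm+[0,0,260],101.7)
W=snap('wrist','w14'); cv2.imwrite('pics/w14b.png',cv2.resize(W['image'],(800,600),interpolation=cv2.INTER_CUBIC))
E
```

```text
t 12.2 tcp [515.2 -59.3 371.7] [-177.54   -0.49   73.07] F [ 0.6 -0.9  0.7] gap -0.2
shift mm [ 228.1 -103.    -8.9] rot [-0.0399 -0.0192 -0.4995]
```

View pics/w14b.png

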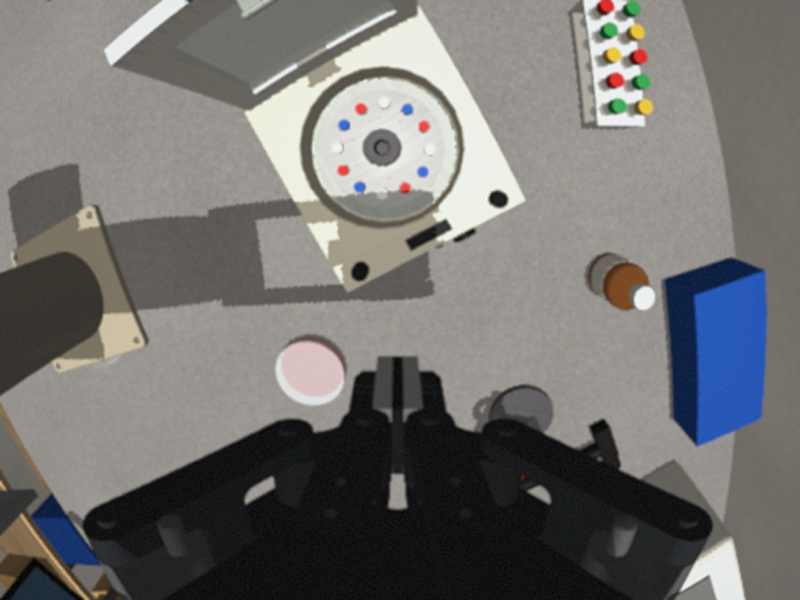

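>>> carry_out(increments=[[[0,0,-0.01],[-0.04,-0.02,-0.12],1],[[0,0,-0.005],[0,0,-0.13],1],[[0,0,0],[0,0,-0.13],1],[[0,0,0],[0,0,-0.12],1],[[0,0,0],[0,0,0],1]])

```text
time: 12.75
tool_pos: [513.5, -65.4, 377.0]
tcp_rot: [-178.8, 0.3, 101.8]
ft_force: [0.7, 0.4, -0.1]
finger_gap: 0.3
```

```bash
python3 - <<'E'
from h import *
H=np.array([495.7,129.9,127]);xm=np.array([-.203,.979,0])
go(H+60*xm+[0,0,260],101.7)
W=snap('wrist','w15'); cv2.imwrite('pics/w15b.png',cv2.resize(W['image'],(800,600),interpolation=cv2.INTER_CUBIC))
E
```

```text
t 12.75 tcp [513.5 -65.4 377. ] [-178.81    0.31  101.79] F [ 0.7  0.4 -0.1] gap 0.3
shift mm [254.7  22.3 -11.8] rot [-0.0208  0.0054  0.0015]
```

View pics/w15b.png

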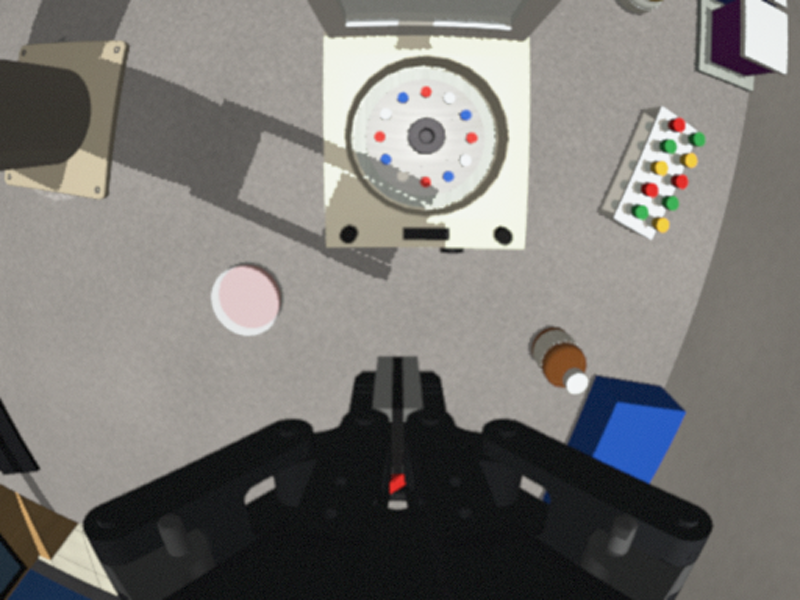

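```bash
python3 - <<'E'
from h import *
W=load('w15');k=1/1.5625
hub=atz(W,427*k,135.5*k,112,True);sl=atz(W,426*k,233.5*k,120,True);print(hub,sl,hub-sl)
fl=atz(W,325*k,248*k,120,True);fr=atz(W,526*k,249*k,120,True);print(fl,fr,(fl+fr)/2,np.degrees(np.arctan2(*(fr-fl)[1::-1])))
E
```

```text
[515.48419378  31.66777784 112.        ] [533.75197786 -58.435386   120.        ] [-18.26778409  90.10316384  -8.        ]
[442.61889864 -91.69129538 120.        ] [631.55012916 -51.75182395 120.        ] [537.0845139  -71.72155967 120.        ] 11.93641203449557
```

>>> carry_out(increments=[[[0.03,0.002,-0.01],[-0.02,0.005,0],1],[[0.04,0.003,0],[0,0,0],1],[[0.04,0.003,0],[0,0,0],1],[[0.04,0.003,0],[0,0,0],1],[[0.04,0.003,0],[0,0,0],1],[[0.04,0.003,0],[0,0,0],1],[[0.03,0.003,0],[0,0,0],1],[[0,0,0],[0,0,0],1]])

```text
time: 13.6
tool_pos: [485.5, 196.4, 377.8]
tcp_rot: [-179.2, 0.0, 98.3]
ft_force: [0.3, 0.1, -0.6]
finger_gap: 0.1
```

```bash
python3 - <<'E'
from h import *
H=np.array([495.7,129.9,127]);xm=np.array([-.203,.979,0])
go(H+60*xm+[0,0,182],101.7)
for n,f in(('wrist','w16'),('side','d16'),('scene','s16')):
  W=snap(n,f); cv2.imwrite(f'pics/{f}b.png',cv2.resize(W['image'],(800,600),interpolation=cv2.INTER_CUBIC))
E
```

```text
t 13.6 tcp [485.5 196.4 377.8] [-1.7919e+02  2.0000e-02  9.8300e+01] F [ 0.3  0.1 -0.6] gap 0.1
shift mm [-7.4 -2.1 68.8] rot [-0.0141 -0.     -0.0593]
```

View pics/w16b.png

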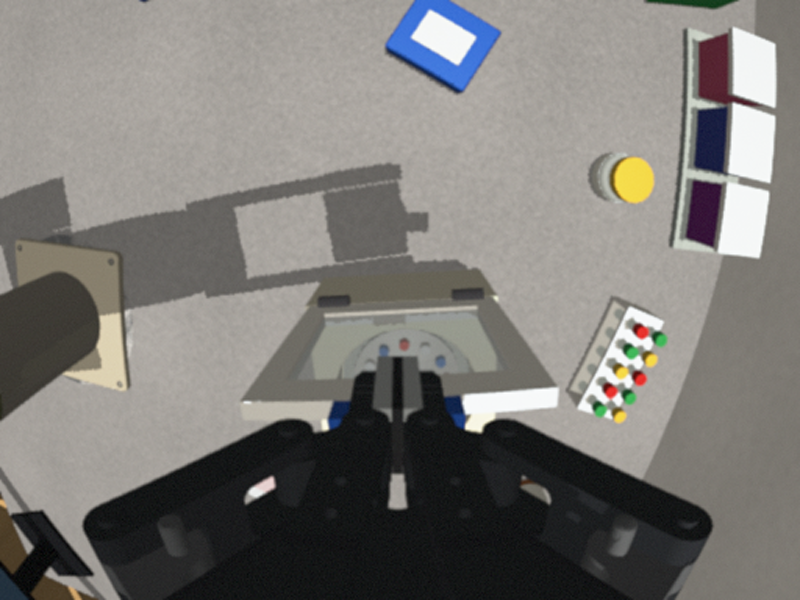

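View pics/d16b.png

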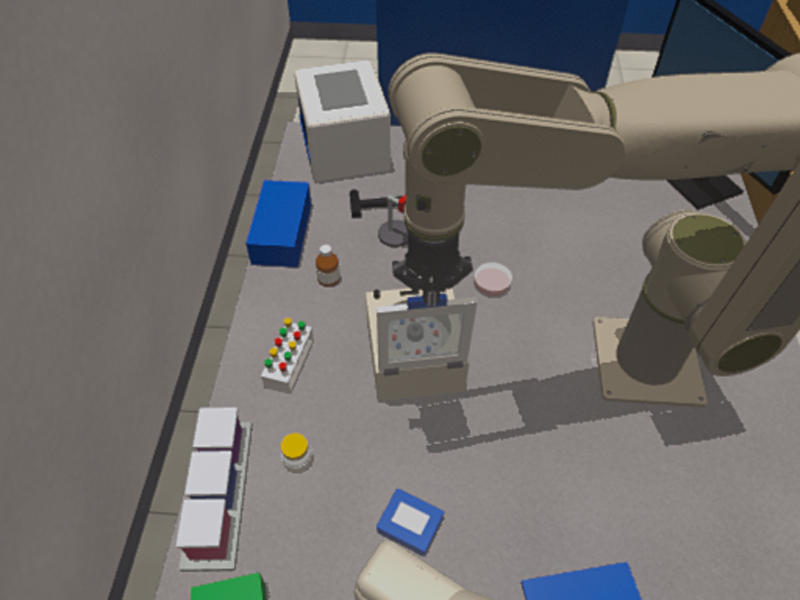

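View pics/s16b.png

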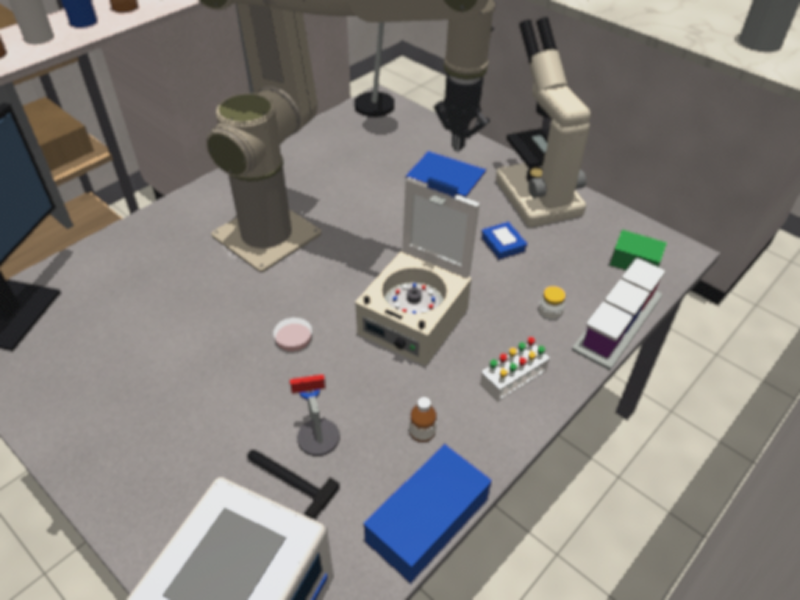

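```bash
python3 - <<'E'
from h import *
W=load('w16');k=1/1.5625
H=np.array([495.7,129.9,127]);xm=np.array([-.203,.979,0]);ym=np.array([-.979,-.203,0])
for u,v in((245,403),(557,388),(463,392)):
    P=atz(W,u*k,v*k,332,True);print(P,(P-H)@xm,(P-H)@ym)
q=r.sense();print((q['tool_pos']-H)@xm,(q['tool_pos']-H)@ym)
E
```

```text
[406.93803246 127.54893234 332.        ] 15.716984170467912 87.3752329610916
[578.85233732 163.61264205 332.        ] 16.124752092234743 -88.24980457431637
[526.27238151 155.04210826 332.        ] 18.40793054075014 -35.034209475529074
63.729871226587605 -3.5753827904293067
```

>>> carry_out(increments=[[[0,-0.002,0.02],[-0.014,0,-0.06],1],[[0,0,0.025],[0,0,0],1],[[0,0,0.022],[0,0,0],1],[[0,0,0],[0,0,0],1]])

```text
time: 14.15
tool_pos: [486.1, 186.5, 309.9]
tcp_rot: [179.8, 0.2, 101.0]
ft_force: [-1.6, -0.8, 0.1]
finger_gap: 0.3
```

```bash
cat > cv.py <<'E'
from h import *
import sys
H=np.array([495.7,129.9,127]);xm=np.array([-.203,.979,0]);ym=np.array([-.979,-.203,0])
q=r.sense();d=q['tool_pos']-H
print('xm %.1f ym %.1f z %.1f'%(d@xm,d@ym,d[2]),'t',round(q['time'],2),'F xm %.1f ym %.1f z %.1f'%(q['ft_force']@xm,q['ft_force']@ym,q['ft_force'][2]))
R0=Ro.from_euler('xyz',q['tcp_rot'],degrees=True);R1=Ro.from_euler('xyz',[180,0,101.7],degrees=True)
print('rotfix',(R0.inv()*R1).as_rotvec().round(4),'tool x,y,z in xm/ym/z',[ [round(float(a@b),3) for b in (xm,ym,np.array([0,0,1]))] for a in R0.as_matrix().T])
if len(sys.argv)>1:
  t=sys.argv[1]
  for n,f in(('side','d'+t),('scene','s'+t)):
    W=snap(n,f);u,v=map(int,proj(W,[515,40,200]));v=max(v,75)
    cv2.imwrite(f'pics/{f}c.png',cv2.resize(W['image'][v-75:v+60,u-67:u+68],None,fx=4.4,fy=4.4,interpolation=cv2.INTER_CUBIC))
  a=cv2.imread(f'pics/d{t}c.png');b=cv2.imread(f'pics/s{t}c.png');h=min(a.shape[0],b.shape[0]);c=np.hstack([a[:h],b[:h]]);cv2.imwrite(f'pics/m{t}.png',cv2.resize(c,(800,int(800*h/c.shape[1]))))
E
python3 cv.py 17
```

```text
xm 57.4 ym -2.1 z 182.9 t 14.15 F xm -0.5 ym 1.7 z 0.1
rotfix [ 0.003   0.0029 -0.0126] tool x,y,z in xm/ym/z [[1.0, -0.013, -0.003], [-0.013, -1.0, 0.003], [-0.003, -0.003, -1.0]]
```

View pics/m17.png

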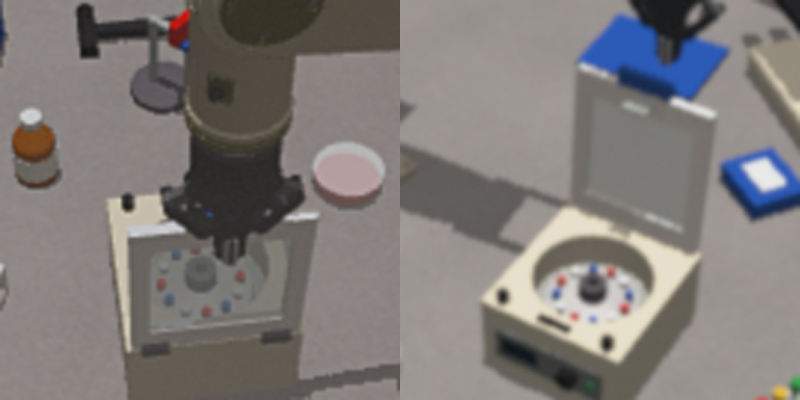

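>>> carry_out(increments=[[[-0.015,0,0],[0,0,-0.01],1],[[-0.008,0,0],[0,0,0],1],[[-0.005,0,0],[0,0,0],1],[[-0.005,0,0],[0,0,0],1],[[-0.005,0,0],[0,0,0],1]])

```text
time: 14.75
tool_pos: [497.5, 147.9, 320.3]
tcp_rot: [179.1, 0.1, 101.4]
ft_force: [-0.5, 1.3, 0.4]
finger_gap: 0.0
```

```bash
python3 cv.py 18
```

```text
xm 17.3 ym -5.4 z 193.3 t 14.75 F xm 1.4 ym 0.2 z 0.4
rotfix [ 0.0163  0.0016 -0.0061] tool x,y,z in xm/ym/z [[1.0, -0.006, -0.002], [-0.006, -1.0, 0.016], [-0.002, -0.016, -1.0]]
```

View pics/m18.png

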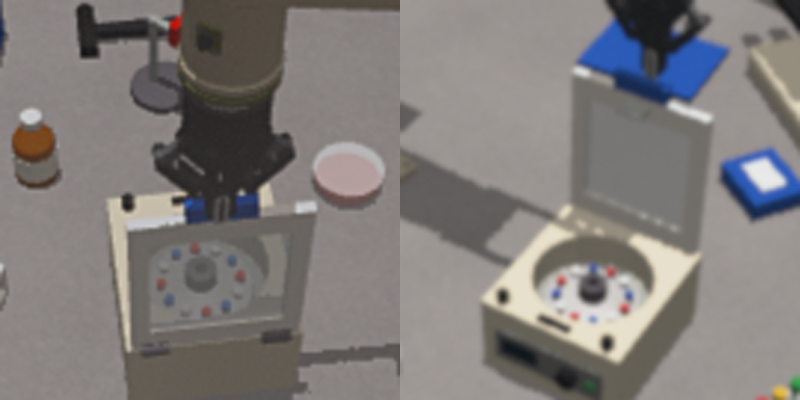

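>>> carry_out(increments=[[[-0.015,-0.001,0.007],[0.016,0,0],1],[[-0.018,0,0.007],[0,0,0],1],[[-0.018,0,0.007],[0,0,0],1]])

```text
time: 15.15
tool_pos: [507.5, 99.1, 301.2]
tcp_rot: [179.8, 0.0, 101.6]
ft_force: [0.5, 0.7, 0.5]
finger_gap: 0.1
```

```bash
python3 cv.py 19
```

```text
xm -32.5 ym -5.3 z 174.2 t 15.15 F xm 0.6 ym -0.6 z 0.5
rotfix [ 0.0041  0.0004 -0.0026] tool x,y,z in xm/ym/z [[1.0, -0.003, -0.0], [-0.003, -1.0, 0.004], [-0.0, -0.004, -1.0]]
```

View pics/m19.png

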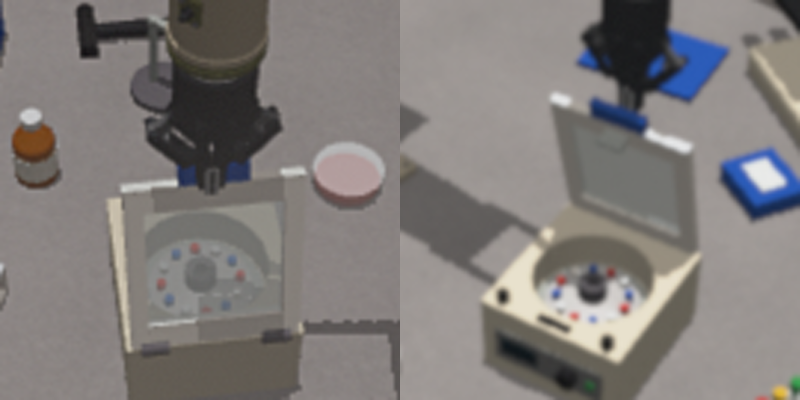

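>>> carry_out(increments=[[[-0.019,-0.002,0.004],[0.004,0,0],1],[[-0.019,0,0.005],[0,0,0],1],[[-0.018,0,0.006],[0,0,0],1],[[-0.016,0,0.009],[0,0,0],1],[[-0.014,0,0.01],[0,0,0],1]])

```text
time: 15.75
tool_pos: [522.8, 16.3, 267.5]
tcp_rot: [179.9, -0.1, 101.6]
ft_force: [0.3, 0.3, 1.8]
finger_gap: -0.5
```

```bash
python3 cv.py 20
```

```text
xm -116.7 ym -3.5 z 140.5 t 15.75 F xm 0.2 ym -0.3 z 1.8
rotfix [ 0.001  -0.0023 -0.001 ] tool x,y,z in xm/ym/z [[1.0, -0.001, 0.002], [-0.001, -1.0, 0.001], [0.002, -0.001, -1.0]]
```

View pics/m20.png

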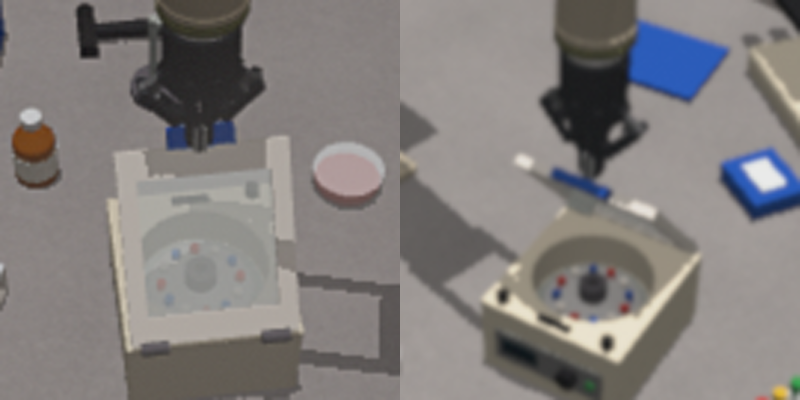

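>>> carry_out(increments=[[[-0.015,0,0.012],[0.001,-0.002,0],1],[[-0.015,0,0.012],[0,0,0],1],[[-0.011,0,0.014],[0,0,0],1],[[-0.011,0,0.015],[0,0,0],1],[[-0.007,0,0.014],[0,0,0],1]])

```text
time: 16.35
tool_pos: [535.8, -43.8, 196.6]
tcp_rot: [179.9, -0.0, 101.7]
ft_force: [0.5, -0.3, 2.1]
finger_gap: 0.2
```

```bash
python3 cv.py 21
```

```text
xm -178.2 ym -4.0 z 69.6 t 16.35 F xm -0.3 ym -0.4 z 2.1
rotfix [ 0.0011 -0.0002 -0.0005] tool x,y,z in xm/ym/z [[1.0, -0.001, 0.0], [-0.001, -1.0, 0.001], [0.0, -0.001, -1.0]]
```

View pics/m21.png

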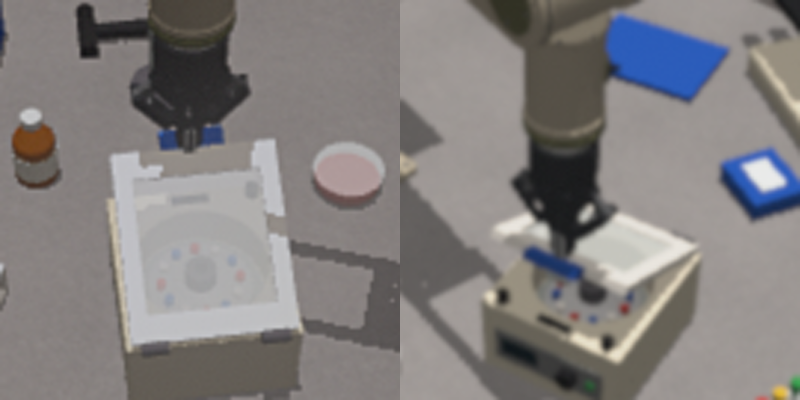

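>>> carry_out(increments=[[[-0.007,0,0.012],[0.001,0,0],1],[[-0.005,0,0.01],[0,0,0],1],[[-0.003,0,0.006],[0,0,0],1]])

```text
time: 16.75
tool_pos: [538.1, -58.1, 165.8]
tcp_rot: [-179.9, -0.1, 101.7]
ft_force: [-0.4, 2.1, 2.3]
finger_gap: -0.2
```

>>> carry_out(increments=[[[-0.002,0,0.005],[0,0,0],1],[[-0.001,0,0.005],[0,0,0],1]])

```text
time: 16.95
tool_pos: [538.9, -61.4, 154.9]
tcp_rot: [-179.9, -0.1, 101.7]
ft_force: [-0.8, -1.3, 2.6]
finger_gap: -0.1
```

>>> carry_out(increments=[[[-0.001,0,0.003],[0,0,0],1],[[-0.001,0,0.003],[0,0,0],1]])

```text
time: 17.15
tool_pos: [539.3, -63.3, 148.5]
tcp_rot: [-179.9, -0.1, 101.7]
ft_force: [-0.5, 2.1, 1.4]
finger_gap: 0.1
```

```bash
python3 cv.py 22
```

```text
xm -198.0 ym -3.4 z 21.5 t 17.15 F xm 2.1 ym 0.1 z 1.4
rotfix [-0.0019 -0.0024 -0.0002] tool x,y,z in xm/ym/z [[1.0, -0.0, 0.002], [-0.0, -1.0, -0.002], [0.002, 0.002, -1.0]]
```

View pics/m22.png

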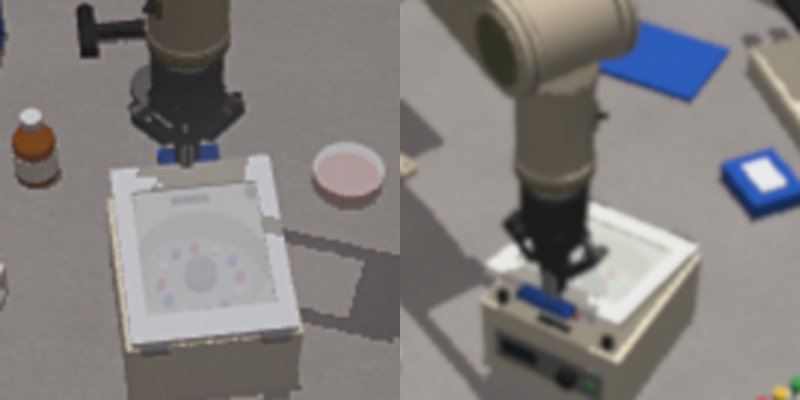

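>>> carry_out(increments=[[[0,0,0.003],[0,0,0],1],[[0,0,0.003],[0,0,0],1]])

```text
time: 17.45
tool_pos: [539.8, -64.1, 143.0]
tcp_rot: [-179.9, -0.0, 101.7]
ft_force: [-1.0, -1.0, 2.3]
finger_gap: 0.3
```

>>> carry_out(increments=[[[0,0,0.002],[0,0,0],1],[[0,0,0.002],[0,0,0],1]])

```text
time: 17.65
tool_pos: [540.0, -64.6, 139.0]
tcp_rot: [-180.0, 0.0, 101.7]
ft_force: [0.1, -0.6, 2.2]
finger_gap: 0.3
```

>>> carry_out(increments=[[[0,0,0.002],[0,0,0],1],[[0,0,0.002],[0,0,0],1]])

```text
time: 17.85
tool_pos: [540.2, -64.9, 134.9]
tcp_rot: [180.0, 0.1, 101.7]
ft_force: [0.2, -1.3, 2.2]
finger_gap: 0.1
```

>>> carry_out(increments=[[[0,0,0.002],[0,0,0],1]])

```text
time: 17.95
tool_pos: [540.4, -65.0, 132.8]
tcp_rot: [180.0, 0.1, 101.7]
ft_force: [-0.1, -1.8, 2.4]
finger_gap: 0.2
```

>>> carry_out(increments=[[[0,0,0.002],[0,0,0],1]])

```text
time: 18.05
tool_pos: [540.4, -65.1, 130.7]
tcp_rot: [180.0, 0.1, 101.7]
ft_force: [0.0, -1.8, 2.9]
finger_gap: -0.1
```

>>> carry_out(increments=[[[0,0,0.002],[0,0,0],1]])

```text
time: 18.15
tool_pos: [540.5, -65.1, 128.5]
tcp_rot: [180.0, 0.1, 101.7]
ft_force: [0.1, -1.9, 3.0]
finger_gap: -0.2
```

>>> carry_out(increments=[[[0,0,0.002],[0,0,0],1]])

```text
time: 18.25
tool_pos: [540.5, -65.1, 126.4]
tcp_rot: [180.0, 0.1, 101.7]
ft_force: [0.5, -1.7, 1.8]
finger_gap: -0.3
```

>>> carry_out(increments=[[[0,0,0.002],[0,0,0],1]])

```text
time: 18.35
tool_pos: [540.6, -65.2, 124.3]
tcp_rot: [180.0, 0.1, 101.7]
ft_force: [-0.2, -3.4, 9.9]
finger_gap: 0.4
```

>>> carry_out(increments=[[[0,0,0.0015],[0,0,0],1]])

```text
time: 18.45
tool_pos: [540.9, -65.3, 123.8]
tcp_rot: [179.9, 0.1, 101.7]
ft_force: [-5.1, 0.0, 13.8]
finger_gap: -0.1
```

>>> carry_out(increments=[[[0,0,0.0015],[0,0,0],1]])

```text
time: 18.55
tool_pos: [540.9, -65.4, 123.3]
tcp_rot: [179.9, 0.1, 101.7]
ft_force: [-5.9, -0.7, 11.2]
finger_gap: -0.1
```

>>> carry_out(increments=[[[0,0,0.0015],[0,0,0],1]])

```text
time: 18.65
tool_pos: [540.9, -65.5, 122.7]
tcp_rot: [179.9, 0.2, 101.7]
ft_force: [-4.5, -1.0, 9.2]
finger_gap: 0.1
```

>>> carry_out(increments=[[[0,0,0.0012],[0,0,0],1]])

```text
time: 18.75
tool_pos: [540.9, -65.6, 122.3]
tcp_rot: [179.9, 0.2, 101.7]
ft_force: [-3.2, -0.7, 7.2]
finger_gap: 0.1
```

>>> carry_out(increments=[[[0,0,0.0012],[0,0,0],1]])

```text
time: 18.85
tool_pos: [540.9, -65.6, 121.7]
tcp_rot: [179.9, 0.2, 101.7]
ft_force: [-2.5, -1.5, 7.6]
finger_gap: -0.1
```

>>> carry_out(increments=[[[0,0,0.0012],[0,0,0],1]])

```text
time: 18.95
tool_pos: [540.9, -65.7, 121.1]
tcp_rot: [179.9, 0.2, 101.7]
ft_force: [-2.0, -1.4, 5.8]
finger_gap: -0.2
```

>>> carry_out(increments=[[[0,0,0.0012],[0,0,0],1]])

```text
time: 19.05
tool_pos: [540.8, -65.8, 120.2]
tcp_rot: [179.9, 0.2, 101.7]
ft_force: [-2.8, -1.7, 6.0]
finger_gap: 0.0
```

>>> carry_out(increments=[[[0,0,0.0012],[0,0,0],1]])

```text
time: 19.15
tool_pos: [540.8, -65.9, 119.3]
tcp_rot: [179.9, 0.2, 101.7]
ft_force: [-1.2, -2.2, 3.9]
finger_gap: -0.2
```

>>> carry_out(increments=[[[0,0,0.0012],[0,0,0],1]])

```text
time: 19.25
tool_pos: [540.9, -66.0, 118.1]
tcp_rot: [179.9, 0.2, 101.7]
ft_force: [-0.0, -1.8, 2.2]
finger_gap: -0.5
```

```bash
python3 cv.py 23
```

```text
xm -201.0 ym -4.5 z -8.9 t 19.25 F xm -1.8 ym 0.4 z 2.2
rotfix [ 0.002   0.0041 -0.0007] tool x,y,z in xm/ym/z [[1.0, -0.001, -0.004], [-0.001, -1.0, 0.002], [-0.004, -0.002, -1.0]]
```

View pics/m23.png

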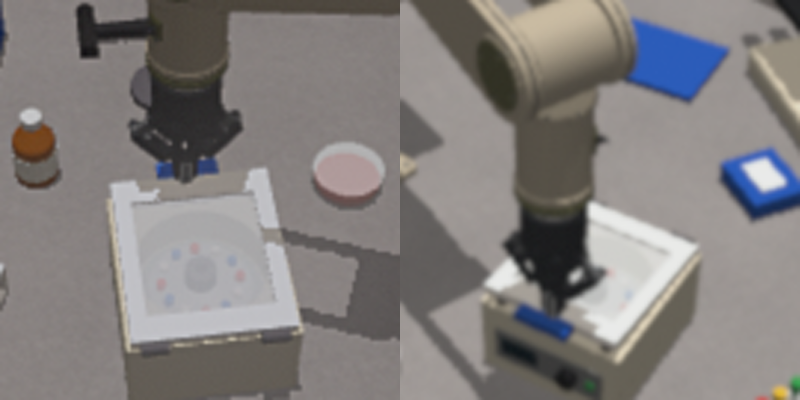

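>>> carry_out(increments=[[[0,0,0.0012],[0,0,0],1]])

```text
time: 19.45
tool_pos: [540.8, -65.8, 116.4]
tcp_rot: [179.9, 0.2, 101.7]
ft_force: [0.2, -1.8, 3.2]
finger_gap: -0.2
```

>>> carry_out(increments=[[[0,0,0.0012],[0,0,0],1]])

```text
time: 19.55
tool_pos: [541.0, -65.9, 115.5]
tcp_rot: [179.9, 0.2, 101.7]
ft_force: [-5.3, -1.1, 13.3]
finger_gap: -0.2
```

>>> carry_out(increments=[[[0,0,0.001],[0,0,0],1]])

```text
time: 19.65
tool_pos: [541.1, -65.9, 115.4]
tcp_rot: [179.9, 0.2, 101.7]
ft_force: [-6.0, 0.3, 15.3]
finger_gap: -0.1
```

>>> carry_out(increments=[[[0,0,0.0012],[0,0,0],1]])

```text
time: 19.75
tool_pos: [541.1, -65.9, 115.4]
tcp_rot: [179.9, 0.2, 101.7]
ft_force: [-8.0, -0.1, 14.0]
finger_gap: -0.0
```

>>> carry_out(increments=[[[0,0,0.0014],[0,0,0],1]])

```text
time: 19.85
tool_pos: [541.1, -65.9, 115.4]
tcp_rot: [179.9, 0.2, 101.7]
ft_force: [-7.8, -0.3, 14.9]
finger_gap: -0.0
```

>>> carry_out(increments=[[[0,0,-0.002],[0,0,0],1],[[0,0,-0.003],[0,0,0],1]])

```text
time: 20.05
tool_pos: [540.6, -65.3, 120.2]
tcp_rot: [179.9, 0.2, 101.7]
ft_force: [0.1, 0.2, 0.2]
finger_gap: 0.0
```

>>> carry_out(increments=[[[0,0,-0.003],[0,0,0],1],[[0,0,-0.004],[0,0,0],1],[[0,0,0],[0,0,0],1]])

```text
time: 20.35
tool_pos: [540.1, -64.6, 126.8]
tcp_rot: [180.0, 0.1, 101.7]
ft_force: [-0.1, -0.8, 0.3]
finger_gap: -0.1
```

```bash
python3 cv.py 24
```

```text
xm -199.5 ym -4.0 z -0.2 t 20.35 F xm -0.8 ym 0.2 z 0.3
rotfix [0.0006 0.0019 0.    ] tool x,y,z in xm/ym/z [[1.0, -0.0, -0.002], [-0.0, -1.0, 0.001], [-0.002, -0.001, -1.0]]
```

View pics/m24.png

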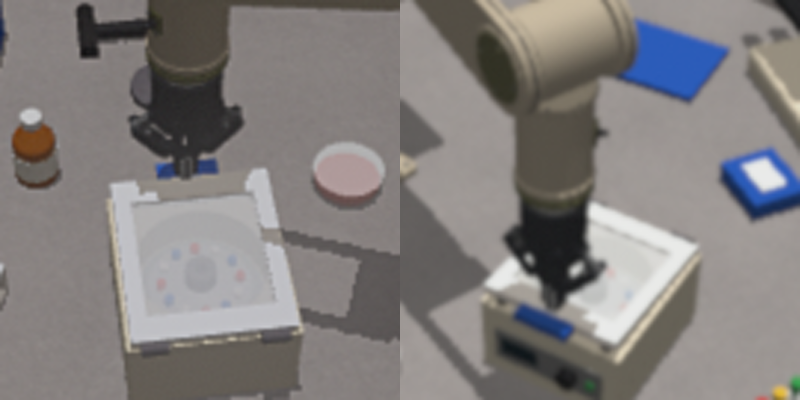

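Force is zero and the cover has not followed the tool up: it is caught. I'll retreat upward and check once more.

>>> carry_out(increments=[[[0,0,-0.01],[0,0,0],1],[[0,0,-0.03],[0,0,0],1],[[0,0,-0.04],[0,0,0],1],[[0,0,-0.04],[0,0,0],1],[[0,0,-0.03],[0,0,0],1],[[0,0,0],[0,0,0],1],[[0,0,0],[0,0,0],1],[[0,0,0],[0,0,0],1],[[0,0,0],[0,0,0],1]])

```text
time: 21.35
tool_pos: [537.6, -63.9, 282.4]
tcp_rot: [-179.8, -0.0, 101.7]
ft_force: [0.4, -0.3, -0.2]
finger_gap: 0.1
```

```bash
python3 cv.py 25; python3 look.py 26; python3 - <<'E'
from h import *
W=snap('scene','s27'); cv2.imwrite('pics/s27b.png',cv2.resize(W['image'],(800,600),interpolation=cv2.INTER_CUBIC))
E
```

```text
xm -198.2 ym -1.7 z 155.4 t 21.35 F xm -0.4 ym -0.4 z -0.2
rotfix [-0.004  -0.0003 -0.0001] tool x,y,z in xm/ym/z [[1.0, -0.0, 0.0], [-0.0, -1.0, -0.004], [0.0, 0.004, -1.0]]
t 21.45 tcp [537.5 -63.9 282.1] [-1.7974e+02 -3.0000e-02  1.0169e+02] F [-0.2 -0.3 -0.9] gap 0.1
shift mm [-261.2  -38.4   68.1] rot [-0.0045  0.0014  0.8272]
197 244
260 128
```

View pics/m25.png

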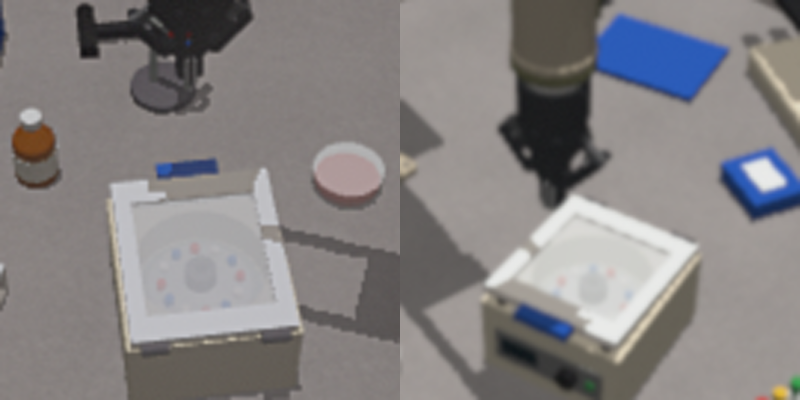

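View pics/s27b.png

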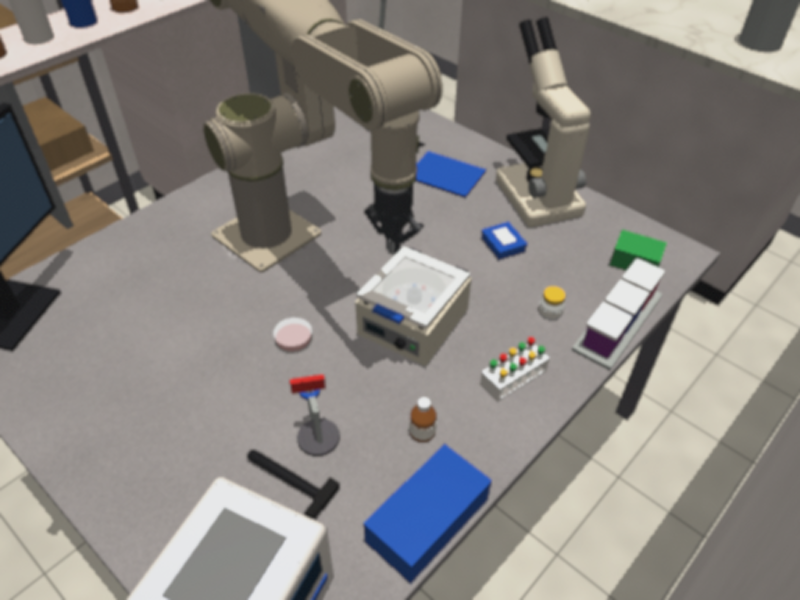

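View pics/d26c.png

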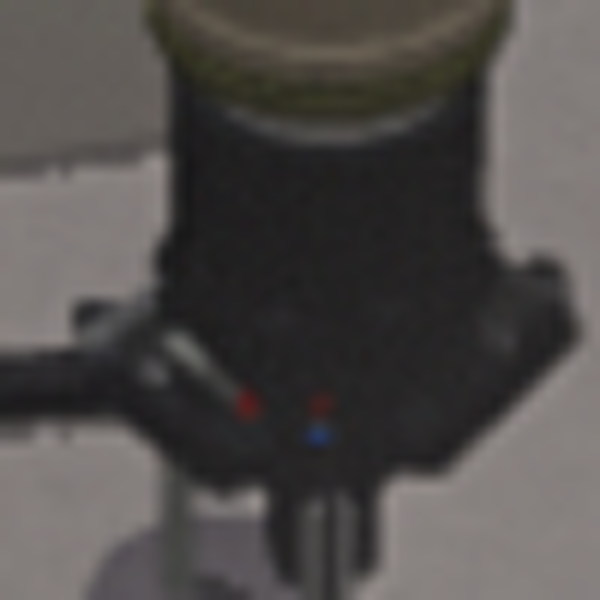

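Cover shut with the tool 150 mm clear, key hanging upright, bystanders unmoved. Handing in.

```bash
python3 -c "
from bench import r
print(r.hand_in())"
```

```text
the job is handed in; nothing more can be done
None
```

The key hangs in the blue ring and the cover is shut on its catch. I handed the job in at about 21.5 s of the 67 s allowed; `hand_in` gives no verdict.

**Key:**
- I lifted it out of the rotor, lowered it stem first through the ring and released it about 2 mm above the rim.
- The last scene picture shows it upright with its handle resting on the rim. I judged its centring by eye; the side camera could not confirm it at the end because the gripper was in the way.

**Cover:**
- I swung it over from behind and pressed it down at the blue tab.
- The push at the front peaked at about 14 N, fell to about 2 N, then met a dead stop at about 15 N, or 17 N counting the sideways part. That is well under the 30 N limit.
- When I backed off, the force dropped to zero and the cover stayed down. It was still shut a second later with the tool about 150 mm clear.

**Other things on the bench:** none looked moved in the final picture. I did not measure them.

**What went wrong or disagreed:**
- **First grasp:** it closed on nothing, above the handle. The real fingertips sit roughly 20 to 25 mm higher than the reported tool point. I corrected for this and the second grasp held.
- **Catch travel:** the force fell over about 7 mm after the peak, a longer run to the stop than the 1 to 2 mm stated. The catch still held.
- **Ring position:** the wrist camera and the fixed cameras differed by about 3 mm, so I checked the foot against the ring in close-ups before lowering it.

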